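Dig the battery tray out of the radio stack and dock the packs

TASK

Put the station on battery power: lift the tuner and meter off the orange battery tray, carry the tray with the packs still in it to the middle of the black mat, lined up with it, and put the tuner and meter back squarely on the power supply in the same order. With the clamp of the battery dock open, lay every blue pack - those in the tray and any lying loose on the desk - in a bay of its own, then swing the red-handled clamp fully down so that it presses them home. Leave the mug, the morse key and the speaker alone.

Things in the scene. Friction and masses are not known exactly. Their poses are not given: they have to be found in the camera images.
- psu: grey power supply, 210 (x) x 90 (y) x 50 mm high, fixed to the desk; origin at the centre of its underside. Upwards the stack is at first: psu, tray, tuner, meter, each centred on the one below within a few mm, long axes along x; flat faces lie on each other and nothing locks them
- psu_top (a point): centre of the power supply's flat top, 50 mm above the desk, axes as the supply's; the tuner's origin belongs here at the end
- tray: loose orange open tray, outside 198 (x) x 62 (y) x 36 mm high, walls and floor 4 mm, 0.16 kg; origin at the centre of its underside. Packs lie across it (long axis along its y), centres at x = -54 and +54 mm, 18 mm above its underside; a third place at x = 0 is empty. Ribs on its floor are 5 mm high, 15.8 to 18.8 mm from each place's middle; above them 26 mm or more is free beside a pack along x
- tuner: loose dark tuner box with aluminium front, 160 (x) x 62 (y) x 38 mm high, 0.4 kg; origin at the centre of its underside. It starts on the tray's rim, carrying the meter
- meter: loose black power meter, 90 (x) x 54 (y) x 44 mm high, 0.2 kg; origin at the centre of its underside. It starts on the middle of the tuner's top, and belongs there again at the end, centred and parallel
- pack_a: a blue battery pack with a white band and brass contacts on both end faces: a square stick 50 mm long (its x axis) and 28 x 28 mm across, 90 g; origin at its centre. It works either way round and with any long face up. May be absent (at least one of pack_a, pack_b is there). Starts in the tray at x = -54 mm
- pack_b: a blue battery pack with a white band and brass contacts on both end faces: a square stick 50 mm long (its x axis) and 28 x 28 mm across, 90 g; origin at its centre. It works either way round and with any long face up. May be absent (at least one of pack_a, pack_b is there). Starts in the tray at x = +54 mm
- pack_c: a blue battery pack with a white band and brass contacts on both end faces: a square stick 50 mm long (its x axis) and 28 x 28 mm across, 90 g; origin at its centre. It works either way round and with any long face up. Always there. Starts loose on the desk beyond the mat, any heading
- mat: black rubber mat, 260 (x) x 130 (y) x 2 mm thick, fixed on the desk; origin at the centre of its underside. The tray belongs in its middle, long axis along the mat's x
- dock: grey battery dock fixed to the desk, base 126 x 212 x 12 mm; origin under the middle bay. Bays at y = +60, 0, -60 mm: pockets 58 (x) x 33 (y) mm between 5 mm ribs, rib tops 34 mm above the desk, sprung brass plate 27 mm above it. A pack laid in (long axis along the dock's x) has its centre 41 mm and top 55 mm above the desk; the clamp presses it 10 mm down against 1.5 to 3 N
- dock_bay0 (a point): where a pack's centre is when pressed home in the bay at +y, 31 mm above the desk; axes as the dock's
- dock_bay1 (a point): the same for the middle bay
- dock_bay2 (a point): the same for the bay at -y
- dock_hinge (a point): middle of the clamp's hinge axis, at x = +58 mm of the dock, 52 mm above the desk; the axis runs along the dock's y
- clamp (a joint): angle of the steel clamp frame, rad: 0 fully down (closed); grows as the handle swings up and back over the hinge towards the dock's +x, stop at 2.15. Stiff hinge (0.65 N m): stays where it is left. Starts open, 1.85 to 2.1. Side arms at y = +-99 mm; a 26 mm wide press bar with rubber pads lies 58 mm from the hinge
- clamp_handle (a point): middle of the clamp's red handle bar, 12 mm thick and 206 mm long along the dock's y, 120 mm from the hinge axis; fully down it is 53 mm above the desk, in front of the bays. Swinging it takes about 6 N at the handle, the last part, against the packs, 8 to 12 N
- mug: blue mug, a bystander, 80 mm across, 92 mm high
- key: morse key on a steel base 80 x 70 mm, 33 mm high, a bystander
- speaker: black speaker box 75 x 100 x 100 mm, a bystander
Mind the look-alikes: they are no part of the job. Leave any pink look-alike of the pack_c alone.

How it is judged:
On the way, in this order (a step that is already met when the one before it is completed fails the run):
1. the tray stands on the middle of the mat with its packs still in it (x of tray in the frame of mat between -0.028 and 0.028 m and y of tray in the frame of mat between -0.02 and 0.02 m and z of tray in the frame of mat between -0.004 and 0.008 m and angle between the x axis of tray and the x axis of mat, either way round below 0.2 rad and angle between tray's own z axis and vertical below 0.08 rad and distance between each of pack_a, pack_b and tray below 0.1 m), for 0.2 s.
2. every pack lies in a bay of the dock, the clamp still open (((horizontal distance between pack_a and dock_bay0 below 0.0065 m and angle between the x axis of pack_a and the x axis of dock_bay0, either way round below 0.15 rad and distance between pack_a and dock_bay0 below 0.015 m) or (horizontal distance between pack_a and dock_bay1 below 0.0065 m and angle between the x axis of pack_a and the x axis of dock_bay1, either way round below 0.15 rad and distance between pack_a and dock_bay1 below 0.015 m) or (horizontal distance between pack_a and dock_bay2 below 0.0065 m and angle between the x axis of pack_a and the x axis of dock_bay2, either way round below 0.15 rad and distance between pack_a and dock_bay2 below 0.015 m)) and ((horizontal distance between pack_b and dock_bay0 below 0.0065 m and angle between the x axis of pack_b and the x axis of dock_bay0, either way round below 0.15 rad and distance between pack_b and dock_bay0 below 0.015 m) or (horizontal distance between pack_b and dock_bay1 below 0.0065 m and angle between the x axis of pack_b and the x axis of dock_bay1, either way round below 0.15 rad and distance between pack_b and dock_bay1 below 0.015 m) or (horizontal distance between pack_b and dock_bay2 below 0.0065 m and angle between the x axis of pack_b and the x axis of dock_bay2, either way round below 0.15 rad and distance between pack_b and dock_bay2 below 0.015 m)) and ((horizontal distance between pack_c and dock_bay0 below 0.0065 m and angle between the x axis of pack_c and the x axis of dock_bay0, either way round below 0.15 rad and distance between pack_c and dock_bay0 below 0.015 m) or (horizontal distance between pack_c and dock_bay1 below 0.0065 m and angle between the x axis of pack_c and the x axis of dock_bay1, either way round below 0.15 rad and distance between pack_c and dock_bay1 below 0.015 m) or (horizontal distance between pack_c and dock_bay2 below 0.0065 m and angle between the x axis of pack_c and the x axis of dock_bay2, either way round below 0.15 rad and distance between pack_c and dock_bay2 below 0.015 m)) and value of joint clamp above 0.5 rad), for 0.2 s.
At the end, for the whole second after the job is handed in: tuner within 15 mm along, 12 mm across and 0.15 rad of the supply, meter likewise on the tuner (0.2 rad), both level; tray flat on the mat within 28 mm along, 20 mm across, 0.2 rad of its middle; every pack within 6.5 mm of its home point in a bay; clamp below 0.06 rad; all at rest (x of tuner in the frame of psu_top between -0.015 and 0.015 m and y of tuner in the frame of psu_top between -0.012 and 0.012 m and z of tuner in the frame of psu_top between -0.005 and 0.005 m and angle between the x axis of tuner and the x axis of psu, either way round below 0.15 rad and x of meter in the frame of tuner between -0.015 and 0.015 m and y of meter in the frame of tuner between -0.012 and 0.012 m and z of meter in the frame of tuner between 0.033 and 0.043 m and angle between the x axis of meter and the x axis of tuner, either way round below 0.2 rad and angle between each of tuner, meter's own z axis and vertical below 0.1 rad and x of tray in the frame of mat between -0.028 and 0.028 m and y of tray in the frame of mat between -0.02 and 0.02 m and z of tray in the frame of mat between -0.004 and 0.008 m and angle between the x axis of tray and the x axis of mat, either way round below 0.2 rad and angle between tray's own z axis and vertical below 0.08 rad and linear speed of each of pack_a, pack_b, pack_c, tray, tuner, meter below 0.02 m/s and ((distance between pack_a and dock_bay0 below 0.0065 m and angle between the x axis of pack_a and the x axis of dock_bay0, either way round below 0.2 rad) or (distance between pack_a and dock_bay1 below 0.0065 m and angle between the x axis of pack_a and the x axis of dock_bay1, either way round below 0.2 rad) or (distance between pack_a and dock_bay2 below 0.0065 m and angle between the x axis of pack_a and the x axis of dock_bay2, either way round below 0.2 rad)) and ((distance between pack_b and dock_bay0 below 0.0065 m and angle between the x axis of pack_b and the x axis of dock_bay0, either way round below 0.2 rad) or (distance between pack_b and dock_bay1 below 0.0065 m and angle between the x axis of pack_b and the x axis of dock_bay1, either way round below 0.2 rad) or (distance between pack_b and dock_bay2 below 0.0065 m and angle between the x axis of pack_b and the x axis of dock_bay2, either way round below 0.2 rad)) and ((distance between pack_c and dock_bay0 below 0.0065 m and angle between the x axis of pack_c and the x axis of dock_bay0, either way round below 0.2 rad) or (distance between pack_c and dock_bay1 below 0.0065 m and angle between the x axis of pack_c and the x axis of dock_bay1, either way round below 0.2 rad) or (distance between pack_c and dock_bay2 below 0.0065 m and angle between the x axis of pack_c and the x axis of dock_bay2, either way round below 0.2 rad)) and value of joint clamp below 0.06 rad); the robot touches nothing.
It fails at once if the mug is disturbed (moved 30 mm) (distance of mug from where it was at the start of the episode above 0.03 m).
It fails at once if the key is disturbed (moved 30 mm) (distance of key from where it was at the start of the episode above 0.03 m).
It fails at once if the speaker is disturbed (moved 30 mm) (distance of speaker from where it was at the start of the episode above 0.03 m).
Of pack_a, pack_b only 1 to 2 are there at a start; the rules pass over those that are not, and their reading is None.
At some moment in a run one of pack_c, tray may be knocked a few centimetres aside while the robot is not near it.
Once in a run the grip may slacken for a moment while it holds something.
It also fails if it takes over 208 s, if anything falls off the work surface, if the arm or the gripper's body presses on something with over 40 N, if the wrist force passes 120 N, or if a joint passes its speed limit or range.

ROBOT

A 6-joint arm with a two-finger parallel gripper is mounted at the origin on the work surface. World frame = base frame: x ahead of the robot, y to its left, z up, the work surface at z = 0. Lengths are in m, angles in rad, forces in N, time in s.
With the tool pointing down it reaches from about 0.25 to 0.775 m from the base axis. Payload 4 kg.
Tool frame: the origin (TCP) lies at the very end of the fingers, on their centre line; the grasp point (between the pads) lies hold_point_z behind it (hold_point_z is the distance from the TCP to the grasp point, in m); z points along the fingers, y is the direction in which the jaws open and shut (so a half turn about z gives the same grasp; the last joint's range is limited). The gripper opens to 94 mm and grips with 3 to 60 N. Pads are 16 mm wide; open, the fingers measure 119 mm over their backs; the gripper's body (75 mm by 177 mm) begins 78 mm behind the grasp point.
Start: joints at [1.067, 0.087, 1.371, -0, 1.684, -0.103], TCP at [0.215, 0.506, 0.206] pointing down, gripper open.
Joint ranges: [-3.1, 3.1], [-0.76, 2.03], [0.27, 2.55], [-1.08, 4.22], [0.17, 2.65], [-2.57, 2.57]. Speed limits (rad/s): [2.79, 2.79, 3.14, 3.14, 3.14, 3.14].

INTERFACE

Orientations are given as [roll, pitch, yaw] about the fixed x, y, z axes, in that order (R = Rz(yaw) Ry(pitch) Rx(roll)).
In Python, from bench import * gives the robot as it stands.
- The arm moves only by the tool step_arm, never from a script. Its argument "increments" is text: rows parted by semicolons, each of 6 numbers parted by spaces: the shift along the tool's x, y, z in cm, then the turn, a rotation vector about the tool's x, y, z in rad. A call has 1 to 5 rows; each row shifts and turns the commanded pose from where the row before left it, along the tool's axes as they then stand; what a row does not reach is not made up. A row lasts 1/10 s, in which the tool goes at most 50 mm and 8.59 degrees, less where a joint would pass 70% of its speed; a pose out of reach is approached as far as the arm can. A call is refused whole if a number of a shift passes 5 or a number of a turn 0.15, either way. A call with a gripper value outside its range is refused whole. "claw" is the gripper's target within -1 to 1 (shut at 1, half-way at 0, fully open at -1), set as the call begins (left out, the last holds). The fingers move at their own pace and stop on an object; the grip force is fixed at half the most. Time passes only in rows, so rows that do not move let the fingers close. It gives the time, the measured TCP pose, the force and the opening at its end, in the units of the state.
- get_obs(): the state, without advancing time (a new reading comes with each control period).
- snapshot(name): name is "scene" or "top" or "wrist"; returns the picture (480x640x3 uint8, red, green, blue); there is no depth.
- calibration(name): a dict with "camera_matrix" (3x3 intrinsics, pixels), "eye" and "orientation" of the camera in the world; the wrist camera has in their place "tool_from_camera" (4x4, takes a point from camera to tool coordinates, whose origin is the TCP and whose axes are the flange's). Camera axes: x right, y up, looking along -z (the intrinsics and any distortion apply to the point x, -y, -z); pixel columns grow to the right and rows downward; lengths in m; the calibration is good to about 2 mm. The wrist camera is an equidistant fisheye: a pixel r from the principal point sees the ray r / f radians off the axis. A picture is of the moment at which its call begins: read the wrist's pose just before it. calibration takes no time and is no camera call.
- close_job(): hands the job in, once; it reports no verdict.
The state is a dict: "time": time; "joint_positions": joint angles; "qvel": joint speeds; "joint_torque": joint torques, N m; "tool_pos": TCP position; "ee_rot": TCP orientation; "wrist_force": force on the tool from outside, world axes, zero at the start; "wrist_torque": the same for the moment, N m; "width": finger opening in m.
Only numpy, scipy, OpenCV 4.12 (cv2) and the standard library are available. Lean on these libraries where they do the work, as an engineer would, in place of code of your own. Each camera call takes 0.05 s, during which the arm holds its last target. There are 200 camera calls.

## Working session

There is one attempt and no reset: what is moved stays moved. The work goes in short steps, Python scripts to look and compute and a tool call to move; the robot and the scene stay as the last step left them, time stands still between calls to the robot, and variables do not carry over. Pictures are saved under pics/ and viewed, about 12 in all and at most 16, crops included, and the job is handed in when it is done.

Besides the shell and the picture viewer there is one more tool, called after "Emit:" by a JSON object that holds its "fn" and its "kwargs". step_arm: Moves the arm, as the interface text tells. Its arguments: {"type":"object","properties":{"increments":{"type":"string"},"claw":{"type":"number"}},"required":["increments"]}

```bash
ls; mkdir -p pics; cat > h.py <<'E'
import numpy as np, cv2
from scipy.spatial.transform import Rotation as R
from bench import *
def rot(o):
    o=np.array(o,float)
    return o if o.shape==(3,3) else (R.from_euler('xyz',o) if o.shape==(3,) else R.from_quat(o)).as_matrix()
def cam(name):
    c=calibration(name);return np.array(c["camera_matrix"]),np.array(c["eye"]),rot(c["orientation"])
def ray(name,u,v):
    K,e,M=cam(name);d=np.linalg.solve(K,[u,v,1.]);return e,M@np.array([d[0],-d[1],-d[2]])
def onz(name,u,v,z):
    e,d=ray(name,u,v);return e+d*(z-e[2])/d[2]
def proj(name,p):
    K,e,M=cam(name);q=M.T@(np.array(p)-e);q=K@np.array([q[0],-q[1],-q[2]]);return q[:2]/q[2]
def save(name,f):
    im=snapshot(name);cv2.imwrite('pics/'+f,im[:,:,::-1]);np.save('pics/'+f[:-4]+'.npy',im);return im
def inc(tgt,yaw):
    """print shift in tool axes (cm) and turn to reach world target with tool down, yaw"""
    o=get_obs();M=rot(o["ee_rot"]);d=M.T@(np.array(tgt)-o["tool_pos"])*100
    T=R.from_euler('xyz',[np.pi,0,yaw]).as_matrix();r=R.from_matrix(M.T@T).as_rotvec()
    print('shift',d.round(2),'turn',r.round(3))
E
python3 - <<'E'
from h import *
print(get_obs())
for n in("scene","top","wrist"):print(n,calibration(n));save(n,n+'0.png')
E
```

```text
pics
{'time': 0.0, 'joint_positions': array([ 1.06691153e+00,  8.79222924e-02,  1.37221428e+00,  2.92756033e-05,
        1.68361201e+00, -1.03126865e-01]), 'qvel': array([-0.00064041, -0.00144073,  0.00157912, -0.00059627, -0.00154077,
       -0.00074594]), 'joint_torque': array([-1.34296282e-03, -3.40178955e+01, -3.02425218e+01,  7.17181549e-02,
        3.27824091e-02, -1.61909911e-04]), 'tool_pos': array([0.21430932, 0.50594034, 0.20434235]), 'ee_rot': array([-3.13945118e+00, -2.50881779e-04,  2.74083771e+00]), 'wrist_force': array([ 0.39686286, -0.27593687, -0.85541064]), 'wrist_torque': array([0.02089121, 0.00936085, 0.04457457]), 'width': 0.09384480539063768}
scene {'camera_matrix': array([[457.45518011,   0.        , 313.55462871],
       [  0.        , 457.45518011, 243.20370067],
       [  0.        ,   0.        ,   1.        ]]), 'eye': array([ 1.2116736 , -0.22011402,  0.73368179]), 'orientation': array([ 0.80464841, -0.01464731,  1.21181251])}
top {'camera_matrix': array([[484.84522632,   0.        , 310.70870411],
       [  0.        , 484.84522632, 238.41109448],
       [  0.        ,   0.        ,   1.        ]]), 'eye': array([0.40973581, 0.02701603, 0.99558264]), 'orientation': array([ 0.21288141, -0.00527475, -1.55519648])}
wrist {'camera_matrix': array([[371.64829954,   0.        , 318.13287888],
       [  0.        , 371.64829954, 233.7175552 ],
       [  0.        ,   0.        ,   1.        ]]), 'tool_from_camera': array([[-1.02179975e-03,  9.58715920e-01,  2.84363746e-01,
         8.28651268e-02],
       [ 9.99999268e-01,  7.95358432e-04,  9.11776604e-04,
        -1.11380621e-04],
       [ 6.47963644e-04,  2.84364469e-01, -9.58716031e-01,
        -1.80233839e-01],
       [ 0.00000000e+00,  0.00000000e+00,  0.00000000e+00,
         1.00000000e+00]])}
```

View pics/top0.png

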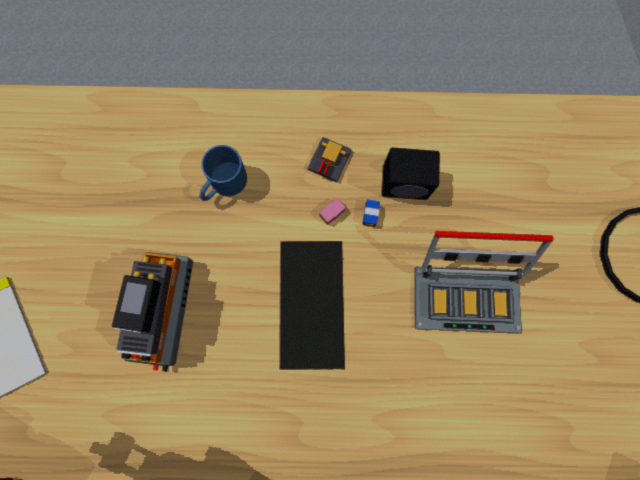

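View pics/scene0.png

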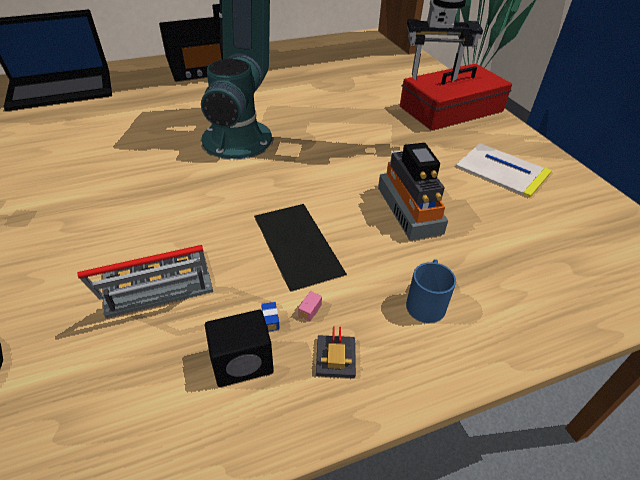

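```bash
python3 - <<'E'
from h import *
im=np.load('pics/top0.npy');hsv=cv2.cvtColor(im,cv2.COLOR_RGB2HSV)
def rect(mask,z,n=1):
    c,_=cv2.findContours(mask.astype(np.uint8),cv2.RETR_EXTERNAL,cv2.CHAIN_APPROX_NONE)
    for k in sorted(c,key=cv2.contourArea)[::-1][:n]:
        P=np.array([onz('top',u,v,z)[:2] for u,v in k[:,0]])
        r=cv2.minAreaRect((P*1000).astype(np.float32));print(np.round(r[0],1),np.round(r[1],1),round(r[2],1), k[:,0].mean(0).round())
def box(m,u0,v0,u1,v1):
    o=np.zeros_like(m);o[v0:v1,u0:u1]=m[v0:v1,u0:u1];return o
H,S,V=[hsv[...,i].astype(int) for i in range(3)]
print('mat');rect(box(V<60,265,225,360,385),.002)
print('packc');rect(box(((H>100)&(H<130)&(S>120))|((S<70)&(V>150)),355,190,390,235),.028)
print('gold');rect(box((H>12)&(H<32)&(S>120)&(V>150),425,285,515,322),.027,3)
print('dock');rect(box((S<90),405,262,530,345),.012)
print('handle');rect(box(((H<6)|(H>174))&(S>150),420,220,570,250),.16)
print('stack', onz('top',147,298,.168),onz('top',175,305,.05))
print('pink',onz('top',333,211,.014),'mug',onz('top',225,170,.05),'spk',onz('top',411,175,.08),'key',onz('top',330,158,.03))
im2=cv2.resize(im[235:385,100:220],None,fx=4,fy=4,interpolation=cv2.INTER_CUBIC)
w=np.load('pics/wrist0.npy')
cv2.imwrite('pics/c1.png',np.hstack([im2[:,:,::-1],cv2.resize(w[:,:,::-1],None,fx=.5,fy=.5)[:240] if 0 else np.zeros((600,1,3),np.uint8)]))
E
```

```text
mat
[489.3  21.4] [255.7 126.2] 1.2 [311. 305.]
packc
[676.5 -99.4] [28.1 51.9] 80.4 [371. 212.]
gold
[ 496.1 -233.3] [22.  44.6] 87.8 [440. 301.]
[ 494.7 -293. ] [22.  44.2] 87.1 [470. 302.]
[ 492.4 -353.5] [22.3 43.6] 88.9 [500. 304.]
dock
[ 510.9 -305.5] [235.8 144. ] 88.7 [473. 296.]
handle
[ 600.3 -297.9] [207.2  11. ] 88.5 [494. 236.]
stack [0.48050389 0.30179198 0.168     ] [0.47798191 0.28572165 0.05      ]
pink [ 0.68156646 -0.02068297  0.014     ] mug [0.75512639 0.20366529 0.05      ] spk [ 0.74016235 -0.17231964  0.08      ] key [ 0.79306834 -0.01288056  0.03      ]
```

View pics/wrist0.png

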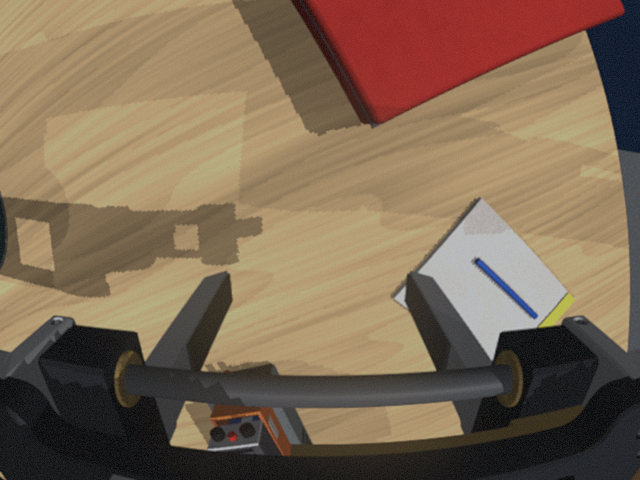

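Emit:
{"fn": "step_arm", "kwargs": {"increments": "0 0 -2 0 0 -0.133; 0 0 -2 0 0 -0.133; 0 0 -2 0 0 -0.133; -3.5 -2.5 0 0 0 0; -4 -3 0 0 0 0", "claw": -1}}

```text
time: 0.65
tool_pos: [0.2893, 0.4518, 0.2661]
ee_rot: [3.14, 0.001, -3.139]
wrist_force: [1.1, 0.5, 0.2]
width: 0.094
```

Emit:
{"fn": "step_arm", "kwargs": {"increments": "-4 -3 0 0 0 0; -4 -3 0 0 0 0; -4 -3 0 0 0 0; -4 -3 0 0 0 0; -3 -2.5 0 0 0 0"}}

```text
time: 1.15
tool_pos: [0.4811, 0.3038, 0.2648]
ee_rot: [-3.141, -0.0, 3.138]
wrist_force: [-0.6, 0.6, 0.0]
width: 0.0942
```

Emit:
{"fn": "step_arm", "kwargs": {"increments": "0 0 0 0 0 0; 0 0 0 0 0 0; 0 0 0 0 0 0"}}

```text
time: 1.45
tool_pos: [0.4785, 0.3066, 0.2654]
ee_rot: [3.141, -0.001, 3.141]
wrist_force: [0.7, 0.3, -0.3]
width: 0.0944
```

```bash
python3 - <<'E'
from h import *
o=get_obs();print(o);im=save('wrist','w1.png')
E
```

```text
{'time': 1.45, 'joint_positions': array([ 4.69760365e-01,  1.25148022e-01,  1.21166422e+00,  6.02955825e-04,
        1.80521223e+00, -1.10013885e+00]), 'qvel': array([ 0.01725413, -0.01032257, -0.00151304, -0.00275   , -0.00028286,
       -0.00249252]), 'joint_torque': array([-7.04108253e-01, -3.52440798e+01, -3.02244222e+01, -2.25053926e-02,
        6.02375390e-02,  1.82505300e-03]), 'tool_pos': array([0.47845923, 0.30660328, 0.26537866]), 'ee_rot': array([ 3.14126570e+00, -6.50802073e-04,  3.14083557e+00]), 'wrist_force': array([ 0.71194193,  0.31726497, -0.34312698]), 'wrist_torque': array([-0.00470291, -0.05144484, -0.01683486]), 'width': 0.09436917012775184}
```

View pics/w1.png

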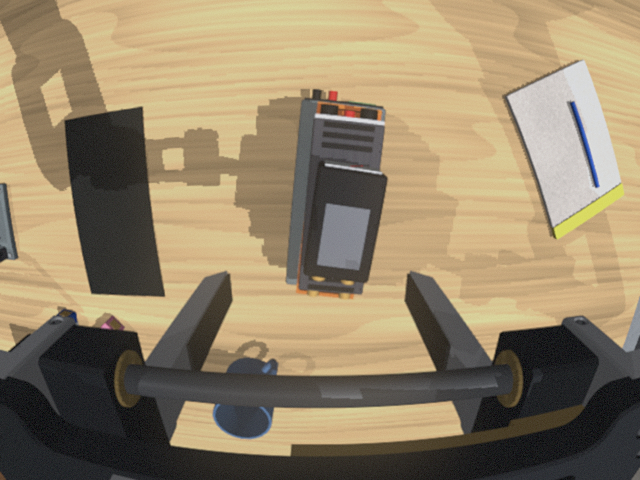

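```bash
cat >> h.py <<'E'
def wray(u,v,o):
    c=calibration('wrist');K=np.array(c["camera_matrix"]);T=np.array(c["tool_from_camera"])
    a=np.array([(u-K[0,2])/K[0,0],(v-K[1,2])/K[1,1]]);t=np.linalg.norm(a)+1e-9
    d=np.array([np.sin(t)*a[0]/t,-np.sin(t)*a[1]/t,-np.cos(t)])
    M=rot(o["ee_rot"]);return M@T[:3,3]+np.array(o["tool_pos"]),M@T[:3,:3]@d
def wz(u,v,z,o):
    e,d=wray(u,v,o);return e+d*(z-e[2])/d[2]
E
python3 - <<'E'
from h import *
im=np.load('pics/w1.npy');c=im[80:310,270:420]
c=cv2.convertScaleAbs(cv2.resize(c,None,fx=2.6,fy=2.6,interpolation=cv2.INTER_CUBIC),alpha=1.6,beta=20)
cv2.imwrite('pics/w1c.png',c[:,:,::-1])
E
```

```text
(no output)
```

View pics/w1c.png

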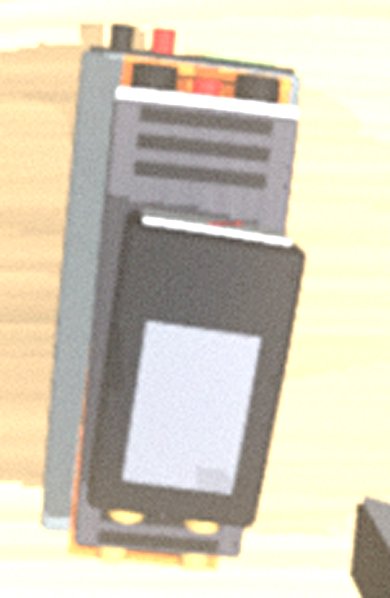

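```bash
python3 - <<'E'
from h import *
o=get_obs()
def P(name,z,*pts):
    print(name,[ (wz(270+u/2.6,80+v/2.6,z,o)[:2]*1000).round(1).tolist() for u,v in pts])
P('screen .168',.168,(147,320),(260,337),(232,493),(122,480))
P('meter right edge, bl',.168,(303,250),(250,522),(90,505),(145,220))
P('tuner front edge',.124,(115,93),(297,110),(238,555))
P('psu left edge',.05,(85,50),(43,525),(297,70))
P('tray',.086,(122,58),(297,75),(72,548))
E
```

```text
screen .168 [[453.3, 312.9], [458.3, 346.5], [508.0, 339.7], [503.5, 305.5]]
meter right edge, bl [[432.1, 358.5], [517.9, 345.8], [511.9, 295.5], [423.8, 312.2]]
tuner front edge [[385.9, 303.2], [390.6, 363.5], [550.6, 348.1]]
psu left edge [[366.0, 290.4], [571.1, 269.5], [372.9, 376.3]]
tray [[371.7, 305.4], [376.9, 370.0], [565.5, 284.5]]
```

Emit:
{"fn": "step_arm", "kwargs": {"increments": "1.0 1.8 0 0 0 0.1; 0 0 3 0 0 0; 0 0 4 0 0 0; 0 0 3 0 0 0; 0 0 2 0 0 0"}}

```text
time: 2.0
tool_pos: [0.4668, 0.3247, 0.1428]
ee_rot: [-3.14, -0.003, 3.043]
wrist_force: [-0.6, -0.4, 0.0]
width: 0.0942
```

Emit:
{"fn": "step_arm", "kwargs": {"increments": "0 0 2 0 0 0; 0 0 0 0 0 0; 0 0 0 0 0 0"}}

```text
time: 2.3
tool_pos: [0.4685, 0.3249, 0.1259]
ee_rot: [3.141, -0.0, 3.042]
wrist_force: [-0.1, 0.1, 0.2]
width: 0.0939
```

```bash
python3 - <<'E'
from h import *
inc([.468,.325,.097],3.04);save('wrist','w2.png')
E
```

```text
shift [0.05 0.01 2.89] turn [ 0.    -0.     0.002]
```

View pics/w2.png

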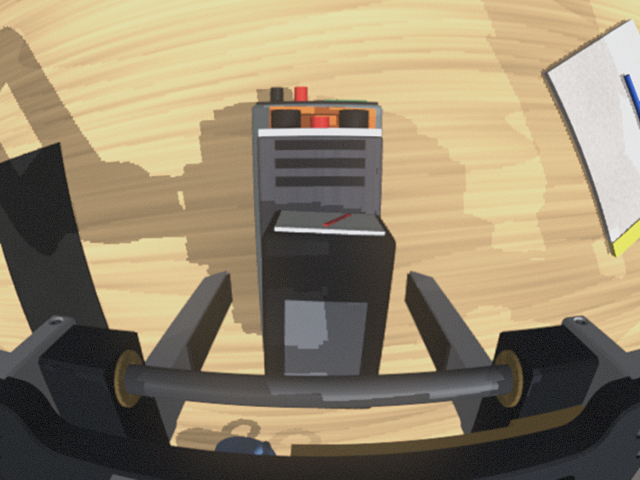

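Emit:
{"fn": "step_arm", "kwargs": {"increments": "0 0 1 0 0 0; 0 0 1 0 0 0; 0 0 0.9 0 0 0; 0 0 0 0 0 0; 0 0 0 0 0 0"}}

```text
time: 2.85
tool_pos: [0.4691, 0.3238, 0.0959]
ee_rot: [-3.141, -0.001, 3.04]
wrist_force: [0.4, 1.3, 0.1]
width: 0.0937
```

Emit:
{"fn": "step_arm", "kwargs": {"increments": "0 0 0 0 0 0; 0 0 0 0 0 0; 0 0 0 0 0 0; 0 0 0 0 0 0; 0 0 0 0 0 0", "claw": 1}}

```text
time: 3.35
tool_pos: [0.4695, 0.3246, 0.0968]
ee_rot: [3.14, 0.001, 3.04]
wrist_force: [0.8, 1.7, 0.6]
width: 0.062
```

Emit:
{"fn": "step_arm", "kwargs": {"increments": "0 0 0 0 0 0; 0 0 -0.3 0 0 0; 0 0 -0.4 0 0 0; 0 0 -0.4 0 0 0; 0 0 -0.4 0 0 0"}}

```text
time: 3.85
tool_pos: [0.4689, 0.3236, 0.1111]
ee_rot: [-3.141, -0.001, 3.04]
wrist_force: [-0.4, 1.7, -4.9]
width: 0.0619
```

Emit:
{"fn": "step_arm", "kwargs": {"increments": "0 0.6 -0.6 0 0 0; 0 1.3 0 0 0 0; 0 2 0 0 0 0; 0 2 0 0 0 0; 0 2 0 0 0 0"}}

```text
time: 4.35
tool_pos: [0.4773, 0.4044, 0.1174]
ee_rot: [3.141, -0.0, 3.04]
wrist_force: [-0.7, -0.9, -5.5]
width: 0.0614
```

Emit:
{"fn": "step_arm", "kwargs": {"increments": "0 2 0 0 0 0; 0 2 0 0 0 0; 0 1.3 0.5 0 0 0; 0 0.6 1.3 0 0 0; 0 0 2 0 0 0"}}

```text
time: 4.85
tool_pos: [0.4838, 0.4628, 0.0794]
ee_rot: [3.14, 0.002, 3.041]
wrist_force: [-0.1, 0.1, -5.8]
width: 0.0619
```

Emit:
{"fn": "step_arm", "kwargs": {"increments": "0 0 2 0 0 0; 0 0 2 0 0 0; 0 0 1 0 0 0; 0 0 0.6 0 0 0; 0 0 0 0 0 0"}}

```text
time: 5.35
tool_pos: [0.4829, 0.4607, 0.0223]
ee_rot: [-3.14, -0.001, 3.04]
wrist_force: [-0.7, -0.2, -5.9]
width: 0.0617
```

Emit:
{"fn": "step_arm", "kwargs": {"increments": "0 0 0.5 0 0 0; 0 0 0.3 0 0 0; 0 0 0.2 0 0 0; 0 0 0.1 0 0 0; 0 0 0 0 0 0"}}

```text
time: 5.85
tool_pos: [0.4833, 0.4613, 0.0125]
ee_rot: [3.141, 0.0, 3.04]
wrist_force: [0.9, 0.3, -5.4]
width: 0.0618
```

Emit:
{"fn": "step_arm", "kwargs": {"increments": "0 0 0 0 0 0; 0 0 0 0 0 0; 0 0 0 0 0 0; 0 0 0 0 0 0; 0 0 -0.5 0 0 0", "claw": -1}}

```text
time: 6.35
tool_pos: [0.483, 0.4611, 0.0173]
ee_rot: [-3.141, -0.001, 3.04]
wrist_force: [0.3, 0.2, 0.2]
width: 0.0938
```

Emit:
{"fn": "step_arm", "kwargs": {"increments": "0 0 -2 0 0 0; 0 0 -3 0 0 0; 0 0 -4 0 0 0; 0 -1 -4 0 0 0; 0 -3 -1 0 0 0"}}

```text
time: 6.85
tool_pos: [0.4812, 0.4244, 0.1645]
ee_rot: [3.133, 0.008, 3.042]
wrist_force: [1.8, -0.1, 0.4]
width: 0.094
```

Emit:
{"fn": "step_arm", "kwargs": {"increments": "0 -4 0 0 0 0; 0 -4 0 0 0 0; 0 -2 0 0 0 0; 0 0 0 0 0 0; 0 0 0 0 0 0"}}

```text
time: 7.35
tool_pos: [0.4693, 0.3222, 0.1582]
ee_rot: [3.14, 0.001, 3.039]
wrist_force: [0.3, -0.2, -0.2]
width: 0.094
```

```bash
python3 - <<'E'
from h import *
o=get_obs();print(o['tool_pos'],o['ee_rot']);save('wrist','w3.png')
E
```

```text
[0.46932549 0.32222138 0.15824424] [3.14013596e+00 9.47017621e-04 3.03908925e+00]
```

View pics/w3.png

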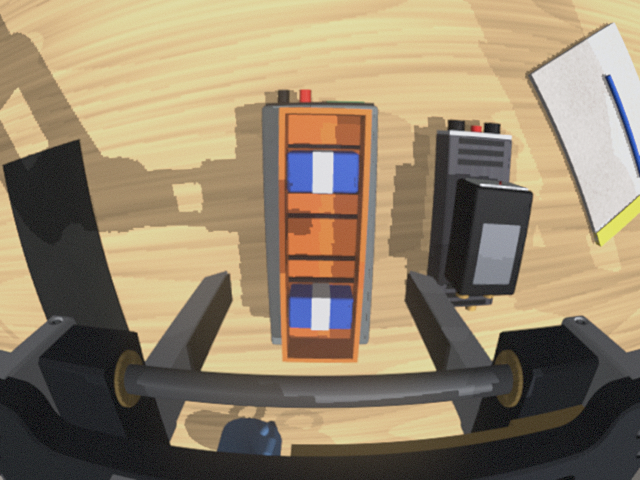

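```bash
python3 - <<'E'
from h import *
o=get_obs()
f=lambda z,*p:np.array([wz(u,v,z,o)[:2]*1000 for u,v in p])
t=f(.086,(280,108),(371,108),(357,361),(283,361));print(t.round(1),t.mean(0).round(1))
t=f(.05,(263,104),(377,104),(368,344),(272,344));print(t.round(1),t.mean(0).round(1))
E
```

```text
[[371.3 306.8]
 [377.3 367.5]
 [573.8 344. ]
 [567.5 283.1]] [472.5 325.3]
[[364.3 290.7]
 [373.2 377.7]
 [582.2 357. ]
 [573.  268.9]] [473.2 323.6]
```

Emit:
{"fn": "step_arm", "kwargs": {"increments": "-0.3 0.3 2 0 0 0.018; 0 0 3 0 0 0; 0 0 2.5 0 0 0; 0 0 1.5 0 0 0; 0 0 1 0 0 0"}}

```text
time: 7.9
tool_pos: [0.4718, 0.3253, 0.0558]
ee_rot: [-3.141, -0.002, 3.023]
wrist_force: [-0.8, 0.4, -0.6]
width: 0.0943
```

Emit:
{"fn": "step_arm", "kwargs": {"increments": "0 0 0 0 0 0; 0 0 0 0 0 0; 0 0 0 0 0 0; 0 0 0 0 0 0; 0 0 0 0 0 0", "claw": 1}}

```text
time: 8.4
tool_pos: [0.4731, 0.325, 0.0588]
ee_rot: [3.14, 0.002, 3.022]
wrist_force: [-0.4, 0.5, 2.8]
width: 0.0618
```

Emit:
{"fn": "step_arm", "kwargs": {"increments": "0 0 0 0 0 0; 0 0 -0.3 0 0 0; 0 0 -0.5 0 0 0; 0 0 -0.7 0 0 0; 0 0 -1.0 0 0 0"}}

```text
time: 8.9
tool_pos: [0.4716, 0.3243, 0.082]
ee_rot: [-3.14, -0.002, 3.022]
wrist_force: [0.2, -0.2, -3.2]
width: 0.0619
```

Emit:
{"fn": "step_arm", "kwargs": {"increments": "-0.2 -1 -1 0 0 0; -0.4 -2 -1 0 0 0; -0.5 -3 0 0 0 0; -0.6 -3 0 0 0 0; -0.6 -3 0 0 0 0"}}

```text
time: 9.4
tool_pos: [0.4811, 0.2012, 0.1037]
ee_rot: [3.141, 0.002, 3.022]
wrist_force: [0.5, -1.0, -3.8]
width: 0.0616
```

Emit:
{"fn": "step_arm", "kwargs": {"increments": "-0.6 -3 0 0 0 0; -0.6 -3 0 0 0 0; -0.6 -3 0 0 0 0; -0.6 -3 0 0 0 0; -0.5 -3 1 0 0 0"}}

```text
time: 9.9
tool_pos: [0.4931, 0.0485, 0.0951]
ee_rot: [3.141, 0.005, 3.022]
wrist_force: [0.9, -0.8, -3.6]
width: 0.0618
```

Emit:
{"fn": "step_arm", "kwargs": {"increments": "-0.2 -2 2 0 0 0; 0 -1 2 0 0 -0.04; 0 0 1.5 0 0 -0.05; 0 0 0 0 0 -0.05; 0 0 0 0 0 0"}}

```text
time: 10.4
tool_pos: [0.4898, 0.0196, 0.0377]
ee_rot: [-3.141, -0.0, -3.122]
wrist_force: [-0.4, -0.4, -4.1]
width: 0.0618
```

```bash
python3 - <<'E'
from h import *
inc([.4893,.0214,.010],3.162)
im=save('top','t2.png')
E
```

```text
shift [0.05 0.18 2.77] turn [-0.    -0.    -0.001]
```

View pics/t2.png

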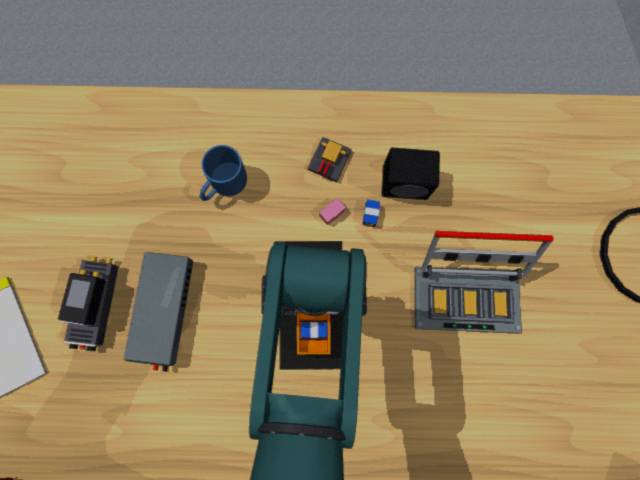

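Emit:
{"fn": "step_arm", "kwargs": {"increments": "0 0.2 1 0 0 0; 0 0 0.8 0 0 0; 0 0 0.5 0 0 0; 0 0 0.3 0 0 0; 0 0 0 0 0 0"}}

```text
time: 10.95
tool_pos: [0.49, 0.0225, 0.0113]
ee_rot: [3.141, -0.0, -3.121]
wrist_force: [-0.6, 0.2, -4.0]
width: 0.0621
```

Emit:
{"fn": "step_arm", "kwargs": {"increments": "0 0 0.2 0 0 0; 0 0 0.1 0 0 0; 0 0 0 0 0 0; 0 0 0 0 0 0; 0 0 0 0 0 0"}}

```text
time: 11.45
tool_pos: [0.4906, 0.0224, 0.0107]
ee_rot: [3.142, 0.001, -3.121]
wrist_force: [-5.0, -0.8, 7.1]
width: 0.062
```

Emit:
{"fn": "step_arm", "kwargs": {"increments": "0 0 0 0 0 0; 0 0 0 0 0 0; 0 0 0 0 0 0; 0 0 0 0 0 0; 0 0 -0.5 0 0 0", "claw": -1}}

```text
time: 11.95
tool_pos: [0.4894, 0.0224, 0.0128]
ee_rot: [3.141, -0.002, -3.121]
wrist_force: [0.0, -0.8, 0.1]
width: 0.0934
```

Emit:
{"fn": "step_arm", "kwargs": {"increments": "0 0 -1.5 0 0 0; 0 0 -3 0 0 0; 0 0 -4 0 0 0; 0 0 -4 0 0 0; 0 0 0 0 0 0"}}

```text
time: 12.45
tool_pos: [0.4942, 0.0221, 0.1458]
ee_rot: [-3.14, 0.014, -3.121]
wrist_force: [0.4, -0.2, 0.9]
width: 0.0941
```

```bash
python3 - <<'E'
from h import *
o=get_obs();print(o['tool_pos'],o['ee_rot']);save('wrist','w4.png')
E
```

```text
[0.49418494 0.02209713 0.14582431] [-3.14041903  0.01356095 -3.12132785]
```

View pics/w4.png

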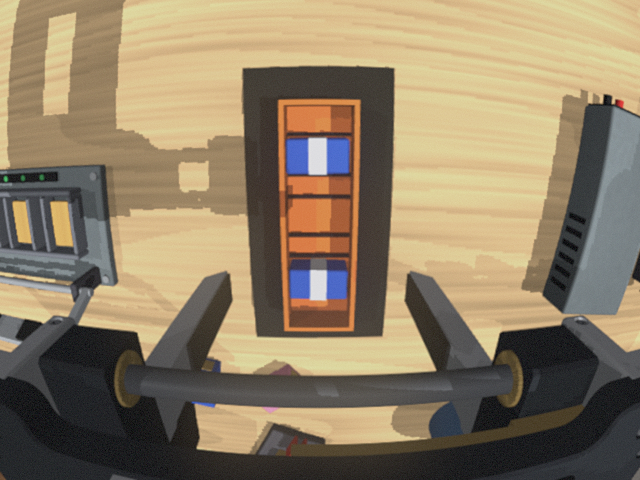

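Emit:
{"fn": "step_arm", "kwargs": {"increments": "0 2 -1 0 0 0; 0 4 -1 0 0 0; 0 5 0 0 0 0; 0 5 0 0 0 0; 0 5 0 0 0 0"}}

```text
time: 13.0
tool_pos: [0.4848, 0.2337, 0.1568]
ee_rot: [-3.141, -0.002, -3.122]
wrist_force: [0.8, -0.8, 0.2]
width: 0.0938
```

Emit:
{"fn": "step_arm", "kwargs": {"increments": "0 5 0 0 0 0; 0 5 0 0 0 0; 0 5 0 0 0 0; 0 4 0 0 0 0.06; 0 3 0 0 0 0.06"}}

```text
time: 13.5
tool_pos: [0.4816, 0.4545, 0.1558]
ee_rot: [-3.139, -0.003, 3.042]
wrist_force: [0.1, -0.3, 0.8]
width: 0.0942
```

Emit:
{"fn": "step_arm", "kwargs": {"increments": "0 0 0 0 0 0; 0 0 0 0 0 0; 0 0 0 0 0 0"}}

```text
time: 13.8
tool_pos: [0.4831, 0.4509, 0.1576]
ee_rot: [-3.14, -0.001, 3.041]
wrist_force: [0.3, -0.4, 0.2]
width: 0.094
```

```bash
python3 - <<'E'
from h import *
o=get_obs();inc([.483,.461,.012],3.04)
im=save('wrist','w5.png')
E
```

```text
shift [ 0.1   1.03 14.56] turn [-0.002 -0.001  0.001]
```

View pics/w5.png

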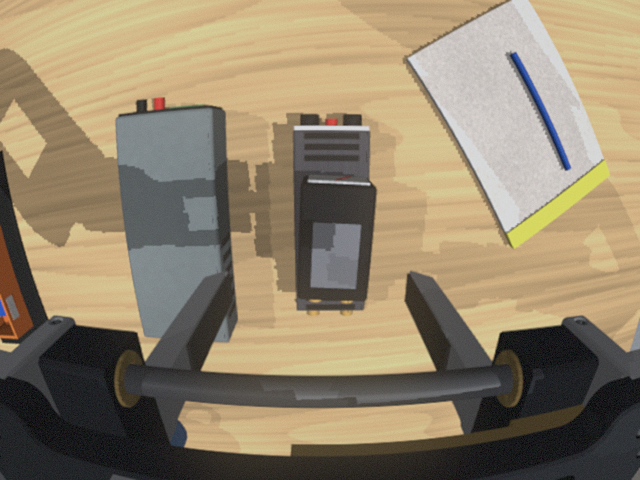

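Emit:
{"fn": "step_arm", "kwargs": {"increments": "0.1 1.0 2 0 0 0; 0 0 4 0 0 0; 0 0 3.5 0 0 0; 0 0 2.5 0 0 0; 0 0 1.5 0 0 0"}}

```text
time: 14.35
tool_pos: [0.4824, 0.4599, 0.0208]
ee_rot: [-3.139, -0.003, 3.04]
wrist_force: [-0.4, -0.8, -0.1]
width: 0.0943
```

Emit:
{"fn": "step_arm", "kwargs": {"increments": "0 0 1 0 0 0; 0 0 0 0 0 0; 0 0 0 0 0 0"}}

```text
time: 14.65
tool_pos: [0.4841, 0.4627, 0.0151]
ee_rot: [3.14, 0.002, 3.041]
wrist_force: [-0.2, -0.7, 0.7]
width: 0.0938
```

Emit:
{"fn": "step_arm", "kwargs": {"increments": "0 0 0 0 0 0; 0 0 0 0 0 0; 0 0 0 0 0 0; 0 0 0 0 0 0; 0 0 0 0 0 0", "claw": 1}}

```text
time: 15.15
tool_pos: [0.4833, 0.4618, 0.0139]
ee_rot: [-3.141, 0.0, 3.042]
wrist_force: [-1.2, -1.4, 2.4]
width: 0.0615
```

Emit:
{"fn": "step_arm", "kwargs": {"increments": "0 0 0 0 0 0; 0 0 -0.3 0 0 0; 0 0 -0.7 0 0 0; 0 0 -1.5 0 0 0; 0 0 -2 0 0 0"}}

```text
time: 15.65
tool_pos: [0.4821, 0.4617, 0.0574]
ee_rot: [-3.139, -0.003, 3.042]
wrist_force: [0.4, -0.3, -6.0]
width: 0.0621
```

Emit:
{"fn": "step_arm", "kwargs": {"increments": "0 0 -2 0 0 0; 0 -0.5 -1.2 0 0 0; 0 -1.3 -0.3 0 0 0; 0 -2 0 0 0 0; -0.2 -2 0 0 0 0"}}

```text
time: 16.15
tool_pos: [0.4784, 0.4026, 0.0926]
ee_rot: [-3.14, -0.001, 3.042]
wrist_force: [-0.8, -0.4, -6.0]
width: 0.0618
```

Emit:
{"fn": "step_arm", "kwargs": {"increments": "-0.2 -2 0 0 0 0; -0.2 -2 0 0 0 0; 0 -2 0 0 0 0; 0 -1.4 0 0 0 0; 0 -0.6 0 0 0 0"}}

```text
time: 16.65
tool_pos: [0.4748, 0.3224, 0.0929]
ee_rot: [-3.141, -0.001, 3.04]
wrist_force: [-0.2, 0.8, -6.4]
width: 0.0616
```

Emit:
{"fn": "step_arm", "kwargs": {"increments": "0 0 0 0 0 0; 0 0 0.5 0 0 0; 0 0 0.5 0 0 0; 0 0 0 0 0 0; 0 0 0 0 0 0"}}

```text
time: 17.15
tool_pos: [0.4751, 0.3247, 0.0828]
ee_rot: [-3.141, -0.001, 3.042]
wrist_force: [1.1, 0.0, -4.7]
width: 0.0621
```

```bash
python3 - <<'E'
from h import *
o=get_obs();print(o['tool_pos']);inc([.4745,.3236,.065],3.04)
E
```

```text
[0.47510431 0.32470942 0.08281928]
shift [ 0.05 -0.12  1.78] turn [-0.001 -0.001  0.002]
```

Emit:
{"fn": "step_arm", "kwargs": {"increments": "0 -0.1 0.6 0 0 0; 0 0 0.6 0 0 0; 0 0 0.4 0 0 0; 0 0 0.3 0 0 0; 0 0 0.1 0 0 0"}}

```text
time: 17.65
tool_pos: [0.4751, 0.3233, 0.0638]
ee_rot: [-3.141, -0.0, 3.042]
wrist_force: [-2.6, -1.1, 0.5]
width: 0.0616
```

Emit:
{"fn": "step_arm", "kwargs": {"increments": "0 0 0 0 0 0; 0 0 0 0 0 0"}}

```text
time: 17.85
tool_pos: [0.4754, 0.3234, 0.0639]
ee_rot: [3.141, 0.0, 3.042]
wrist_force: [-2.2, -0.8, -2.1]
width: 0.0616
```

Emit:
{"fn": "step_arm", "kwargs": {"increments": "0 0 0 0 0 0; 0 0 0 0 0 0; 0 0 0 0 0 0; 0 0 0 0 0 0; 0 0 -0.5 0 0 0", "claw": -1}}

```text
time: 18.35
tool_pos: [0.475, 0.3232, 0.0682]
ee_rot: [-3.141, -0.001, 3.042]
wrist_force: [-1.5, -0.3, 0.5]
width: 0.0934
```

Emit:
{"fn": "step_arm", "kwargs": {"increments": "0 0 -2 0 0 0; 0 0 -3 0 0 0; 0 0 -4 0 0 0; 0 0 -3 0 0 0; 0 0 0 0 0 0"}}

```text
time: 18.85
tool_pos: [0.4779, 0.3248, 0.1953]
ee_rot: [3.135, 0.01, 3.042]
wrist_force: [-0.3, -0.0, 0.3]
width: 0.094
```

```bash
python3 - <<'E'
from h import *
o=get_obs();print(o['tool_pos'],o['ee_rot'],o['time']);im=save('wrist','w6.png')
print(np.abs(im.astype(int)-np.load('pics/w2.npy')).mean())
E
```

```text
[0.4779181  0.32484868 0.19532693] [3.13471671 0.00995776 3.04180213] 18.85
29.309321831597224
```

View pics/w6.png

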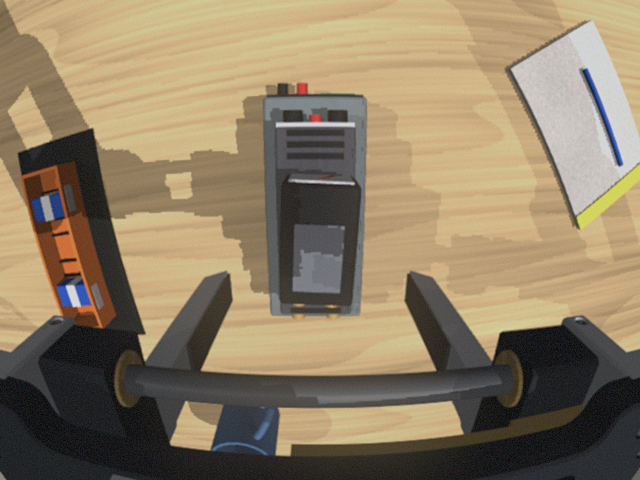

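```bash
python3 - <<'E'
from h import *
o={'tool_pos':[0.4779181,0.32484868,0.19532693],'ee_rot':[3.13471671,0.00995776,3.04180213]}
f=lambda z,*p:np.array([wz(u,v,z,o)[:2]*1000 for u,v in p])
y=-.10;E=np.array([[np.cos(y),np.sin(y)],[-np.sin(y),np.cos(y)]]);c=np.array([473.2,323.6])
for n,t in(('tuner front',f(.088,(275,124),(355,124))),('meter',f(.132,(287,182),(357,184),(352,304),(280,303))),('psu',f(.05,(264,97),(366,97),(361,315),(271,315)))):
    print(n,((t-c)@E.T).round(1).tolist(),(E@(t.mean(0)-c)).round(1))
im=save('top','t3.png');hsv=cv2.cvtColor(im,cv2.COLOR_RGB2HSV);H,S,V=[hsv[...,i].astype(int) for i in range(3)]
def rect(mask,z,n=1):
    c,_=cv2.findContours(mask.astype(np.uint8),cv2.RETR_EXTERNAL,cv2.CHAIN_APPROX_NONE)
    for k in sorted(c,key=cv2.contourArea)[::-1][:n]:
        P=np.array([onz('top',u,v,z)[:2] for u,v in k[:,0]])
        r=cv2.minAreaRect((P*1000).astype(np.float32));print(np.round(r[0],1),np.round(r[1],1),round(r[2],1), k[:,0].mean(0).round())
def box(m,u0,v0,u1,v1):
    o=np.zeros_like(m);o[v0:v1,u0:u1]=m[v0:v1,u0:u1];return o
print('tray');rect(box(((H<18)&(S>200)&(V>90))|((H>100)&(H<130)&(S>150))|((S<60)&(V>170)),265,225,380,390),.038)
bl=((H>100)&(H<130)&(S>120))|((S<70)&(V>150))
print('packs');rect(box(bl,265,225,380,390),.034,2)
print('packc');rect(box(bl,330,180,390,238),.028)
cv2.imwrite('pics/t3c.png',cv2.resize(im[180:400,250:400],None,fx=2.7,fy=2.7)[:,:,::-1])
E
```

```text
tuner front [[-79.7, -30.9], [-79.5, 30.2]] [-79.6  -0.3]
meter [[-41.3, -18.8], [-39.9, 27.5], [48.7, 26.7], [47.7, -26.4]] [3.8 2.3]
psu [[-103.7, -44.3], [-103.5, 43.5], [105.0, 45.1], [104.7, -45.1]] [ 0.7 -0.2]
tray
[490.2  21.5] [197.5  62.2] 1.0 [311. 302.]
packs
[435.8  35.4] [24.9 15.6] 1.0 [304. 330.]
[544.3   5.5] [26.2 16. ] 0.8 [320. 274.]
packc
[676.5 -99.4] [28.1 51.9] 80.4 [371. 212.]
```

View pics/t3c.png

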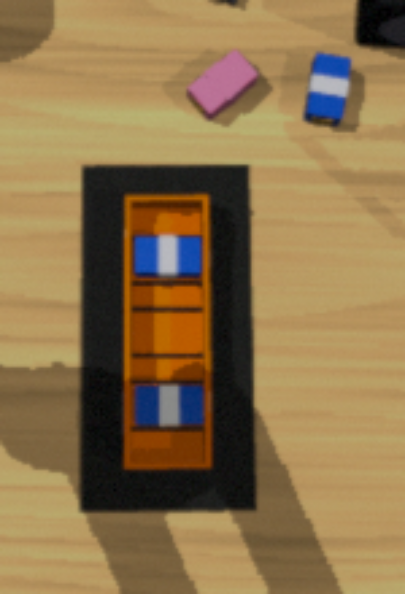

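Emit:
{"fn": "step_arm", "kwargs": {"increments": "0 0 0 0 0 0.145; 0 0 0 0 0 0.145; 0 0 0 0 0 0.145; 0 0 0 0 0 0.145; 0 0 0 0 0 0.145", "claw": 0.04}}

```text
time: 19.45
tool_pos: [0.4742, 0.3228, 0.1856]
ee_rot: [-3.137, -0.001, 2.311]
wrist_force: [0.9, -1.1, -0.7]
width: 0.0573
```

Emit:
{"fn": "step_arm", "kwargs": {"increments": "0 0 0 0 0 0.145; 0 0 0 0 0 0.145; 0 0 0 0 0 0.145; 0 0 0 0 0 0.145; 0 0 0 0 0 0.145"}}

```text
time: 19.95
tool_pos: [0.4742, 0.3228, 0.1856]
ee_rot: [-3.137, 0.002, 1.586]
wrist_force: [-0.3, 0.2, 0.2]
width: 0.0452
```

Emit:
{"fn": "step_arm", "kwargs": {"increments": "-3 0.6 0 0 0 0; -4.5 1 0 0 0 0; -4.5 1 0 0 0 0; -4.5 1 0 0 0 0; -4.5 1 0 0 0 0"}}

```text
time: 20.45
tool_pos: [0.5246, 0.1126, 0.1858]
ee_rot: [-3.137, 0.0, 1.592]
wrist_force: [1.1, -1.0, -0.4]
width: 0.045
```

Emit:
{"fn": "step_arm", "kwargs": {"increments": "-4 0.8 3 0 0 0; -3 0.6 3 0 0 0; -2 0 3 0 0 0; 0 0 0 0 0 0; 0 0 0 0 0 0"}}

```text
time: 20.95
tool_pos: [0.5401, 0.0254, 0.0969]
ee_rot: [-3.137, -0.001, 1.591]
wrist_force: [0.6, 0.3, 1.7]
width: 0.0453
```

```bash
python3 - <<'E'
from h import *
o=get_obs();print(o['tool_pos'],o['ee_rot'],o['width']);inc([.5442,.0224,.016],1.588);save('wrist','w7.png')
print('spk near-bottom',[onz('top',u,v,0)[:2].round(3) for u,v in((384,194),(436,198))],'near-top edge',[onz('top',u,v,.1)[:2].round(3) for u,v in((384,150),(440,150),(388,182),(438,185))])
E
```

```text
[0.54005531 0.02540337 0.0968572 ] [-3.13718547e+00 -1.15318811e-03  1.59081188e+00] 0.04527283016205703
shift [-0.32  0.44  8.08] turn [-0.004 -0.001  0.003]
spk near-bottom [array([ 0.725, -0.131]), array([ 0.718, -0.242])] near-top edge [array([ 0.784, -0.116]), array([ 0.786, -0.227]), array([ 0.718, -0.123]), array([ 0.713, -0.22 ])]
```

View pics/w7.png

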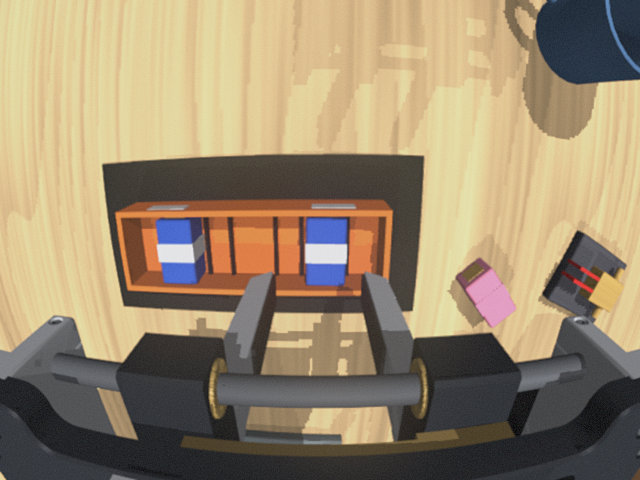

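Emit:
{"fn": "step_arm", "kwargs": {"increments": "-0.3 0.4 1.5 0 0 0; 0 0 2 0 0 0; 0 0 2 0 0 0; 0 0 1 0 0 0; 0 0 0 0 0 0"}}

```text
time: 21.5
tool_pos: [0.5446, 0.0231, 0.0324]
ee_rot: [-3.139, -0.0, 1.593]
wrist_force: [0.4, 0.1, 0.2]
width: 0.0448
```

Emit:
{"fn": "step_arm", "kwargs": {"increments": "0 0 0.8 0 0 0; 0 0 0.8 0 0 0; 0 0 0 0 0 0; 0 0 0 0 0 0; 0 0 0 0 0 0"}}

```text
time: 22.0
tool_pos: [0.546, 0.0223, 0.0184]
ee_rot: [3.141, -0.0, 1.592]
wrist_force: [0.6, -0.2, 0.5]
width: 0.0447
```

Emit:
{"fn": "step_arm", "kwargs": {"increments": "0 0 0 0 0 0; 0 0 0 0 0 0; 0 0 0 0 0 0; 0 0 0 0 0 0; 0 0 0 0 0 0", "claw": 1}}

```text
time: 22.5
tool_pos: [0.5457, 0.0223, 0.0181]
ee_rot: [3.141, 0.0, 1.592]
wrist_force: [-1.0, -0.3, 0.3]
width: 0.0277
```

Emit:
{"fn": "step_arm", "kwargs": {"increments": "0 0 -0.4 0 0 0; 0 0 -1 0 0 0; 0 0 -2 0 0 0; 0 0 -3 0 0 0; 0 0 -3 0 0 0"}}

```text
time: 23.0
tool_pos: [0.5452, 0.0224, 0.113]
ee_rot: [-3.141, -0.0, 1.592]
wrist_force: [1.0, 0.6, -0.9]
width: 0.0278
```

Emit:
{"fn": "step_arm", "kwargs": {"increments": "0 0 -1 0 0 -0.138; 0 0 -1 0 0 -0.138; 0 0 -1 0 0 -0.138; 0 0 -1 0 0 -0.138; 0 0 -1 0 0 -0.138"}}

```text
time: 23.5
tool_pos: [0.5455, 0.0223, 0.163]
ee_rot: [3.141, 0.0, 2.287]
wrist_force: [0.0, 0.4, -1.1]
width: 0.0276
```

Emit:
{"fn": "step_arm", "kwargs": {"increments": "0 0 0 0 0 -0.138; 0 0 0 0 0 -0.138; 0 0 0 0 0 -0.138; 0 0 0 0 0 -0.138; 0 0 0 0 0 -0.138"}}

```text
time: 24.0
tool_pos: [0.5455, 0.0223, 0.1625]
ee_rot: [3.141, 0.001, 2.977]
wrist_force: [-0.6, -0.1, -1.5]
width: 0.0279
```

Emit:
{"fn": "step_arm", "kwargs": {"increments": "0.4 -2 0 0 0 -0.138; 0.8 -4 0 0 0 0; 0.8 -4 0 0 0 0; 0.8 -4 0 0 0 0; 0.8 -4 0 0 0 0"}}

```text
time: 24.5
tool_pos: [0.5007, -0.1569, 0.1627]
ee_rot: [-3.141, 0.001, 3.11]
wrist_force: [1.3, -0.3, -0.9]
width: 0.0277
```

Emit:
{"fn": "step_arm", "kwargs": {"increments": "0.6 -3 0 0 0 0; 0.2 -1.3 0 0 0 0; 0 0 0 0 0 0; 0 0 0 0 0 0; 0 0 0 0 0 0"}}

```text
time: 25.0
tool_pos: [0.4922, -0.1969, 0.162]
ee_rot: [3.141, 0.0, 3.112]
wrist_force: [0.3, 1.1, -1.5]
width: 0.0276
```

```bash
cat >> h.py <<'E'
def gold(im,o,z=.027):
    hsv=cv2.cvtColor(im,cv2.COLOR_RGB2HSV);H,S,V=[hsv[...,i].astype(int) for i in range(3)]
    m=((H>15)&(H<30)&(S>110)&(V>170)).astype(np.uint8)
    m=cv2.morphologyEx(m,cv2.MORPH_OPEN,np.ones((5,5),np.uint8))
    c,_=cv2.findContours(m,cv2.RETR_EXTERNAL,cv2.CHAIN_APPROX_NONE)
    for k in sorted(c,key=cv2.contourArea)[::-1][:8]:
        P=np.array([wz(u,v,z,o)[:2] for u,v in k[:,0]]);r=cv2.minAreaRect((P*1000).astype(np.float32))
        print(cv2.contourArea(k),k[:,0].mean(0).round(),np.round(r[0],1),np.round(r[1],1),round(r[2],1))
E
python3 - <<'E'
from h import *
o=get_obs();print(o['tool_pos'],o['ee_rot'],o['width']);im=save('wrist','w8.png');gold(im,o)
E
```

```text
[ 0.4922393  -0.19686266  0.16196397] [3.14083245e+00 2.91159223e-04 3.11169714e+00] 0.027638013564984926
1227.5 [277. 227.] [ 495.8 -234. ] [23.7 44.2] 88.4
503.0 [212. 241.] [ 506.8 -294.5] [23.5 21.3] 88.5
464.0 [154. 240.] [ 503.8 -354.7] [24.  22.9] 88.8
195.5 [532. 210.] [485.6  12.1] [25.2 11. ] 0.3
69.5 [533. 186.] [460.8  11.3] [11.2  8.5] 5.1
68.5 [535. 134.] [410.5   9.8] [8.6 9.8] 3.5
58.5 [529. 235.] [511.1  12.3] [9.5 9.4] 88.4
```

View pics/w8.png

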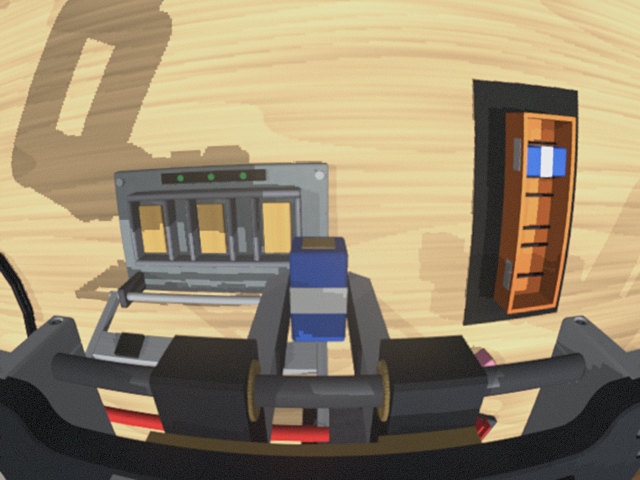

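```bash
python3 - <<'E'
from h import *
o=get_obs()
f=lambda z,*p:print(np.array([wz(u,v,z,o)*1000 for u,v in p]).round(1).tolist())
f(.012,(118,172),(326,164)); f(.162-.012,(302,237),(336,237)); f(.178,(291,252),(346,252),(292,341),(346,340))
inc([.496,-.2336,.06],3.112)
E
```

```text
[[437.8, -392.8, 12.0], [442.9, -188.8, 12.0]]
[[467.8, -205.2, 150.0], [468.4, -186.8, 150.0]]
[[466.5, -209.2, 178.0], [467.3, -183.4, 178.0], [515.8, -211.6, 178.0], [516.0, -183.5, 178.0]]
shift [-0.48 -3.67 10.19] turn [ 0.001  0.    -0.   ]
```

Emit:
{"fn": "step_arm", "kwargs": {"increments": "-0.5 -2 1 0 0 0; 0 -1.7 2 0 0 0; 0 0 3 0 0 0; 0 0 2 0 0 0; 0 0 1 0 0 0"}}

```text
time: 25.55
tool_pos: [0.4947, -0.2337, 0.0694]
ee_rot: [3.139, -0.003, 3.111]
wrist_force: [0.4, -0.2, -0.2]
width: 0.0276
```

Emit:
{"fn": "step_arm", "kwargs": {"increments": "0 0 0 0 0 0; 0 0 0 0 0 0; 0 0 0 0 0 0"}}

```text
time: 25.85
tool_pos: [0.4968, -0.2358, 0.0737]
ee_rot: [-3.14, 0.003, 3.11]
wrist_force: [-0.2, -1.1, -1.3]
width: 0.0276
```

```bash
python3 - <<'E'
from h import *
inc([.4965,-.2336,.040],3.112)
E
```

```text
shift [0.04 0.22 3.37] turn [-0.002  0.003 -0.002]
```

Emit:
{"fn": "step_arm", "kwargs": {"increments": "0 0.15 1 0 0 0; 0 0 0.8 0 0 0; 0 0 0 0 0 0; 0 0 0 0 0 0; 0 0 0 0 0 0"}}

```text
time: 26.35
tool_pos: [0.4957, -0.2341, 0.0539]
ee_rot: [3.142, 0.0, 3.11]
wrist_force: [0.0, -0.6, -0.4]
width: 0.0279
```

Emit:
{"fn": "step_arm", "kwargs": {"increments": "0 0 0 0 0 0"}}

```text
time: 26.45
tool_pos: [0.4959, -0.2342, 0.0541]
ee_rot: [-3.141, 0.001, 3.11]
wrist_force: [0.4, 0.6, -1.4]
width: 0.0275
```

Emit:
{"fn": "step_arm", "kwargs": {"increments": "0 0 0 0 0 0"}}

```text
time: 26.55
tool_pos: [0.4958, -0.2341, 0.0541]
ee_rot: [-3.141, 0.001, 3.11]
wrist_force: [-0.4, -0.1, -0.4]
width: 0.0275
```

Stable. Lower 1.4 cm to the plate with small steps.

Emit:
{"fn": "step_arm", "kwargs": {"increments": "-0.05 0.05 0.5 0 0 0; 0 0 0.4 0 0 0; 0 0 0.3 0 0 0; 0 0 0.1 0 0 0; 0 0 0 0 0 0"}}

```text
time: 27.05
tool_pos: [0.496, -0.2334, 0.0404]
ee_rot: [3.141, -0.001, 3.11]
wrist_force: [-0.0, -0.7, -1.4]
width: 0.0279
```

Emit:
{"fn": "step_arm", "kwargs": {"increments": "0 0 0.1 0 0 0; 0 0 0 0 0 0; 0 0 0 0 0 0"}}

```text
time: 27.35
tool_pos: [0.4962, -0.2336, 0.04]
ee_rot: [-3.142, 0.0, 3.11]
wrist_force: [-0.7, -0.1, -1.3]
width: 0.0277
```

Emit:
{"fn": "step_arm", "kwargs": {"increments": "0 0 0 0 0 0; 0 0 0 0 0 0; 0 0 0 0 0 0; 0 0 0 0 0 0; 0 0 -0.5 0 0 0", "claw": 0.15}}

```text
time: 27.85
tool_pos: [0.4957, -0.2332, 0.0443]
ee_rot: [3.141, -0.001, 3.11]
wrist_force: [0.3, -0.7, -1.6]
width: 0.0397
```

Emit:
{"fn": "step_arm", "kwargs": {"increments": "0 0 -2 0 0 0; 0 0 -3 0 0 0; 0 0 -4 0 0 0; 0 0 -3 0 0 0; 0 0 0 0 0 0"}}

```text
time: 28.35
tool_pos: [0.4989, -0.2351, 0.1713]
ee_rot: [-3.136, 0.01, 3.11]
wrist_force: [0.1, -0.4, 0.8]
width: 0.0397
```

```bash
cat >> h.py <<'E'
def rects(im,m,to,n=3):
    c,_=cv2.findContours(m.astype(np.uint8),cv2.RETR_EXTERNAL,cv2.CHAIN_APPROX_NONE)
    for k in sorted(c,key=cv2.contourArea)[::-1][:n]:
        P=np.array([to(u,v)[:2] for u,v in k[:,0]]);r=cv2.minAreaRect((P*1000).astype(np.float32))
        print(cv2.contourArea(k),k[:,0].mean(0).round(),np.round(r[0],1),np.round(r[1],1),round(r[2],1))
def bw(im):
    hsv=cv2.cvtColor(im,cv2.COLOR_RGB2HSV);H,S,V=[hsv[...,i].astype(int) for i in range(3)]
    return (H>105)&(H<130)&(S>150)&(V>60),(S<60)&(V>150),(H<18)&(S>190)&(V>80)
def box(m,u0,v0,u1,v1):
    o=np.zeros_like(m);o[v0:v1,u0:u1]=m[v0:v1,u0:u1];return o
def status():
    im=save('top','s%d.png'%int(get_obs()['time']*10));b,w,g=bw(im)
    cl=lambda m:cv2.morphologyEx(m.astype(np.uint8),cv2.MORPH_CLOSE,np.ones((3,3),np.uint8))
    print('packc');rects(im,box(b|w,330,180,384,238),lambda u,v:onz('top',u,v,.028),1)
    print('tray');rects(im,cl(box(g|b|w,250,220,400,400)),lambda u,v:onz('top',u,v,.038),1)
    print('dock');rects(im,box(cl(b|box(w,425,280,515,325)),415,265,530,340),lambda u,v:onz('top',u,v,.055),4)
    print('red');hsv=cv2.cvtColor(im,cv2.COLOR_RGB2HSV);rects(im,box(((hsv[...,0]<6)|(hsv[...,0]>174))&(hsv[...,1]>150),400,200,580,400),lambda u,v:onz('top',u,v,.053),1)
E
python3 - <<'E'
from h import *
o=get_obs();print(o['tool_pos'],o['ee_rot']);im=save('wrist','w9.png');b,w,g=bw(im);gold(im,o)
rects(im,cv2.morphologyEx((b|box(w,250,150,400,350)).astype(np.uint8),cv2.MORPH_CLOSE,np.ones((5,5),np.uint8)),lambda u,v:wz(u,v,.055,o))
status()
E
```

```text
[ 0.49887994 -0.23511438  0.17134199] [-3.13593885  0.01018602  3.10990057]
585.0 [259. 219.] [ 495.  -293.9] [22.5 44.9] 86.0
367.0 [193. 230.] [ 505.8 -354.5] [23.4 18.9] 88.4
62.0 [557. 206.] [490.8  10.2] [12.6  8.1] 8.1
30.0 [558. 196.] [480.2  10.1] [5.3 8.8] 0.7
20.0 [559. 180.] [463.6   9.4] [5.2 5.8] 1.7
2033.0 [312. 239.] [ 499.3 -246.8] [80.6 56.4] 89.9
1147.0 [344. 169.] [ 447.9 -215. ] [55.3 32.7] 67.2
338.5 [314. 287.] [ 552.2 -241.8] [58.2 10.2] 89.4
packc
254.5 [371. 211.] [677.2 -99.4] [28.1 49.9] 82.7
tray
3175.0 [312. 302.] [490.2  21.2] [197.7  63.8] 0.7
dock
105.5 [443. 309.] [ 479.2 -229.9] [17.2 31.8] 0.9
red
309.5 [470. 235.] [ 626.3 -293.6] [141.9  11.5] 88.4
```

Emit:
{"fn": "step_arm", "kwargs": {"increments": "0.6 2.2 0 0 0 0; 1.2 4.2 0 0 0 0; 1.3 4.5 0 0 0 0; 1.3 4.5 0 0 0 0; 1.3 4.5 0 0 0 0", "claw": 0.04}}

```text
time: 28.95
tool_pos: [0.4435, -0.0311, 0.1623]
ee_rot: [3.141, -0.004, 3.109]
wrist_force: [0.0, 0.7, 0.5]
width: 0.0451
```

Emit:
{"fn": "step_arm", "kwargs": {"increments": "1 3.5 0 0 0 0.138; 0.4 2 0 0 0 0.138; 0 0 1 0 0 0.138; 0 0 1 0 0 0.138; 0 0 1 0 0 0.138"}}

```text
time: 29.45
tool_pos: [0.4346, 0.0234, 0.1322]
ee_rot: [-3.139, -0.003, 2.415]
wrist_force: [0.5, 0.8, 0.6]
width: 0.0454
```

Emit:
{"fn": "step_arm", "kwargs": {"increments": "0 0 1 0 0 0.138; 0 0 1 0 0 0.138; 0 0 1 0 0 0.138; 0 0 1 0 0 0.138; 0 0 0 0 0 0.138"}}

```text
time: 29.95
tool_pos: [0.4332, 0.0231, 0.0908]
ee_rot: [-3.134, -0.002, 1.724]
wrist_force: [0.2, -0.4, 0.1]
width: 0.0451
```

Emit:
{"fn": "step_arm", "kwargs": {"increments": "0 0 0 0 0 0.138; 0 0 0 0 0 0; 0 0 0 0 0 0; 0 0 0 0 0 0; 0 0 0 0 0 0"}}

```text
time: 30.45
tool_pos: [0.4359, 0.0229, 0.0946]
ee_rot: [-3.141, -0.0, 1.593]
wrist_force: [-0.6, 0.8, -1.1]
width: 0.0446
```

```bash
python3 - <<'E'
from h import *
o=get_obs();print(o['tool_pos'],o['ee_rot'],o['width']);inc([.4362,.0206,.018],1.588)
im=save('wrist','w10.png');b,w,g=bw(im);k=np.ones((5,5),np.uint8)
rects(im,b|box(w,300,200,340,300),lambda u,v:wz(u,v,.034,o))
rects(im,cv2.morphologyEx((g|b).astype(np.uint8),cv2.MORPH_CLOSE,np.ones((9,9),np.uint8)),lambda u,v:wz(u,v,.038,o),1)
E
```

```text
[0.43591015 0.02290427 0.09456082] [-3.14111439e+00 -1.34547824e-04  1.59292905e+00] 0.0446434660885593
shift [-0.23  0.03  7.66] turn [-0.    -0.     0.005]
846.5 [317. 232.] [435.2  35.7] [25.2 16.2] 1.2
724.0 [319. 254.] [436.8  19.3] [26.9 13.9] 1.2
662.0 [318. 275.] [436.2   3.6] [25.5 14.5] 1.3
850.5 [317. 232.] [435.2  36.9] [24.8 15.9] 1.2
```

Emit:
{"fn": "step_arm", "kwargs": {"increments": "-0.25 0 1.5 0 0 0; 0 0 2 0 0 0; 0 0 2 0 0 0; 0 0 1 0 0 0; 0 0 0.6 0 0 0"}}

```text
time: 31.0
tool_pos: [0.4356, 0.0204, 0.023]
ee_rot: [-3.14, -0.0, 1.592]
wrist_force: [0.5, 0.5, -1.0]
width: 0.0448
```

Emit:
{"fn": "step_arm", "kwargs": {"increments": "0 0 0.5 0 0 0; 0 0 0 0 0 0; 0 0 0 0 0 0"}}

```text
time: 31.3
tool_pos: [0.4367, 0.0204, 0.0195]
ee_rot: [3.14, 0.0, 1.592]
wrist_force: [0.3, 0.4, 1.0]
width: 0.045
```

Emit:
{"fn": "step_arm", "kwargs": {"increments": "0 0 0 0 0 0; 0 0 0 0 0 0; 0 0 0 0 0 0; 0 0 0 0 0 0; 0 0 0 0 0 0", "claw": 1}}

```text
time: 31.8
tool_pos: [0.4364, 0.0204, 0.0193]
ee_rot: [3.141, -0.0, 1.592]
wrist_force: [-0.8, 0.5, 2.9]
width: 0.0278
```

Emit:
{"fn": "step_arm", "kwargs": {"increments": "0 0 -0.4 0 0 0; 0 0 -1 0 0 0; 0 0 -2 0 0 0; 0 0 -3 0 0 0; 0 0 -3 0 0 0"}}

```text
time: 32.3
tool_pos: [0.4357, 0.0204, 0.1139]
ee_rot: [-3.141, -0.0, 1.592]
wrist_force: [-0.2, 0.1, -0.1]
width: 0.0274
```

Emit:
{"fn": "step_arm", "kwargs": {"increments": "0 0 -1 0 0 -0.138; 0 0 -1 0 0 -0.138; 0 0 -1 0 0 -0.138; 0 0 0 0 0 -0.138; 0 0 0 0 0 -0.138"}}

```text
time: 32.8
tool_pos: [0.4364, 0.0204, 0.1439]
ee_rot: [3.14, 0.001, 2.287]
wrist_force: [-1.1, 0.2, -0.1]
width: 0.0278
```

Emit:
{"fn": "step_arm", "kwargs": {"increments": "0 0 0 0 0 -0.138; 0 0 0 0 0 -0.138; 0 0 0 0 0 -0.138; 0 0 0 0 0 -0.138; 0 0 0 0 0 -0.138"}}

```text
time: 33.3
tool_pos: [0.4361, 0.0204, 0.1434]
ee_rot: [3.141, 0.0, 2.977]
wrist_force: [-0.7, -0.1, -1.4]
width: 0.0278
```

Emit:
{"fn": "step_arm", "kwargs": {"increments": "-0.4 -2 0 0 0 -0.138; -0.9 -4 0 0 0 0; -0.9 -4 0 0 0 0; -0.9 -4 0 0 0 0; -0.9 -4 0 0 0 0"}}

```text
time: 33.8
tool_pos: [0.4677, -0.1626, 0.1435]
ee_rot: [-3.142, 0.001, 3.11]
wrist_force: [0.2, 0.4, -0.2]
width: 0.0278
```

Emit:
{"fn": "step_arm", "kwargs": {"increments": "-0.9 -4 0 0 0 0; -0.9 -4 0 0 0 0; -0.7 -3 0 0 0 0; -0.3 -2 0 0 0 0; 0 0 2 0 0 0"}}

```text
time: 34.3
tool_pos: [0.4931, -0.2957, 0.1259]
ee_rot: [-3.137, 0.006, 3.107]
wrist_force: [0.8, -0.3, -0.4]
width: 0.0273
```

Emit:
{"fn": "step_arm", "kwargs": {"increments": "0 0 2 0 0 0; 0 0 1 0 0 0; 0 0 0 0 0 0; 0 0 0 0 0 0; 0 0 0 0 0 0"}}

```text
time: 34.8
tool_pos: [0.4922, -0.2921, 0.0944]
ee_rot: [-3.14, 0.002, 3.11]
wrist_force: [-0.3, -0.5, -0.9]
width: 0.0278
```

```bash
python3 - <<'E'
from h import *
o=get_obs();print(o['tool_pos'],o['ee_rot'],o['width']);inc([.4945,-.2936,.041],3.112)
im=save('wrist','w11.png');gold(im,o)
E
```

```text
[ 0.49221461 -0.29209008  0.09436369] [-3.14027589e+00  2.10152951e-03  3.11029884e+00] 0.02778195750479388
shift [-0.22 -0.14  5.34] turn [-0.001  0.002 -0.002]
488.0 [318. 228.] [ 478.8 -292.6] [20.1 12.9] 88.7
360.5 [234. 273.] [ 510.5 -354.5] [23.4 10.4] 89.3
```

Emit:
{"fn": "step_arm", "kwargs": {"increments": "-0.2 -0.14 1.5 0 0 0; 0 0 1.5 0 0 0; 0 0 0.8 0 0 0; 0 0 0.3 0 0 0; 0 0 0 0 0 0"}}

```text
time: 35.35
tool_pos: [0.4928, -0.2929, 0.0506]
ee_rot: [3.14, -0.002, 3.11]
wrist_force: [0.4, -0.4, -0.2]
width: 0.0274
```

Emit:
{"fn": "step_arm", "kwargs": {"increments": "0 0 0 0 0 0; 0 0 0 0 0 0"}}

```text
time: 35.55
tool_pos: [0.4938, -0.2937, 0.0525]
ee_rot: [-3.141, 0.001, 3.11]
wrist_force: [0.8, -0.0, -1.1]
width: 0.0273
```

Emit:
{"fn": "step_arm", "kwargs": {"increments": "-0.05 0.03 0.5 0 0 0; 0 0 0.4 0 0 0; 0 0 0.2 0 0 0; 0 0 0.1 0 0 0; 0 0 0 0 0 0"}}

```text
time: 36.05
tool_pos: [0.4938, -0.2929, 0.0398]
ee_rot: [3.141, -0.0, 3.11]
wrist_force: [-0.9, -0.3, 0.2]
width: 0.0276
```

Emit:
{"fn": "step_arm", "kwargs": {"increments": "0 0 0 0 0 0; 0 0 0 0 0 0"}}

```text
time: 36.25
tool_pos: [0.494, -0.2931, 0.0401]
ee_rot: [-3.142, 0.0, 3.11]
wrist_force: [-0.5, 1.2, 0.4]
width: 0.0279
```

Emit:
{"fn": "step_arm", "kwargs": {"increments": "0 0 0 0 0 0; 0 0 0 0 0 0; 0 0 0 0 0 0; 0 0 0 0 0 0; 0 0 -0.5 0 0 0", "claw": 0.15}}

```text
time: 36.75
tool_pos: [0.4934, -0.2927, 0.0442]
ee_rot: [3.141, -0.001, 3.11]
wrist_force: [-0.0, 0.0, 0.8]
width: 0.0398
```

Emit:
{"fn": "step_arm", "kwargs": {"increments": "0 0 -2 0 0 0; 0 0 -3 0 0 0; 0 0 -4 0 0 0; 0 0 -3 0 0 0; 0 0 0 0 0 0"}}

```text
time: 37.25
tool_pos: [0.4965, -0.2949, 0.1716]
ee_rot: [-3.135, 0.01, 3.11]
wrist_force: [0.4, 0.5, 0.6]
width: 0.0399
```

Emit:
{"fn": "step_arm", "kwargs": {"increments": "0 2 0 0 0 0; 0 4 0 0 0 0; 0 4.5 0 0 0 0; 0 4.5 0 0 0 0; 0 3 0 0 0 0"}}

```text
time: 37.75
tool_pos: [0.498, -0.1091, 0.1626]
ee_rot: [3.139, -0.004, 3.112]
wrist_force: [0.2, 0.1, 0.3]
width: 0.0398
```

Emit:
{"fn": "step_arm", "kwargs": {"increments": "-2 0 0 0 0 0; -3 0 0 0 0 0; -2.5 1 0 0 0 0.06; 0 0 0 0 0 0.07; 0 0 0 0 0 0", "claw": 0.04}}

```text
time: 38.25
tool_pos: [0.574, -0.1038, 0.1621]
ee_rot: [3.141, -0.005, 2.981]
wrist_force: [0.4, -0.2, -0.3]
width: 0.0452
```

```bash
python3 - <<'E'
from h import *
o=get_obs();print(o['tool_pos'],o['ee_rot'],o['width'])
im=save('wrist','w12.png');b,w,g=bw(im)
rects(im,b,lambda u,v:wz(u,v,.028,o),6)
status()
E
```

```text
[ 0.57395375 -0.10380129  0.1621097 ] [ 3.14056164 -0.00496463  2.98147417] 0.04521552294321833
510.0 [146. 148.] [ 478.4 -246. ] [30.4 17.8] 87.2
484.5 [153. 185.] [ 513.5 -247.2] [29.9 17.5] 88.0
408.0 [ 91. 162.] [ 477.1 -310.4] [33.2 17.4] 87.0
391.0 [ 98. 197.] [ 512.2 -312.1] [32.  17.7] 89.1
251.0 [340. 340.] [ 694.8 -102.2] [25.2 13.2] 80.0
78.0 [343. 315.] [663.9 -97.1] [24.1 14.2] 83.0
packc
48.5 [369. 205.] [692.2 -96.1] [16.6 20.8] 78.7
tray
3055.0 [312. 277.] [541.6  21.3] [198.5  63.3] 0.5
dock
95.0 [437. 299.] [ 495.4 -222.9] [15.6 50.7] 87.8
81.5 [479. 303.] [ 494.  -299.3] [13.5 48.7] 86.6
red
266.0 [523. 237.] [ 623.2 -397.2] [118.1  12.5] 88.6
```

View pics/w12.png

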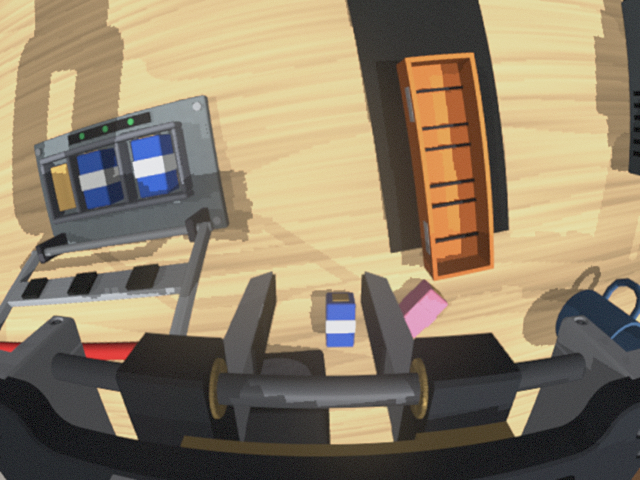

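Emit:
{"fn": "step_arm", "kwargs": {"increments": "-2 0.4 0 0 0 0; -3 0.6 0 0 0 0; -3 0.6 2 0 0 0; -1.8 0.4 3 0 0 0; 0 0 3 0 0 0"}}

```text
time: 38.85
tool_pos: [0.6763, -0.1014, 0.0835]
ee_rot: [3.141, 0.001, 2.981]
wrist_force: [0.6, 0.5, -0.1]
width: 0.045
```

Emit:
{"fn": "step_arm", "kwargs": {"increments": "0 0 1 0 0 0; 0 0 0 0 0 0; 0 0 0 0 0 0; 0 0 0 0 0 0"}}

```text
time: 39.25
tool_pos: [0.6759, -0.102, 0.0778]
ee_rot: [-3.141, 0.004, 2.98]
wrist_force: [0.4, -0.2, 0.2]
width: 0.0452
```

```bash
python3 - <<'E'
from h import *
o=get_obs();print(o['tool_pos'],o['ee_rot'],o['width']);inc([.674,-.0992,.012],2.985)
im=save('wrist','w13.png');b,w,g=bw(im);b=box(b|w,250,150,390,400)
rects(im,b,lambda u,v:wz(u,v,.028,o),4)
E
```

```text
[ 0.67586962 -0.10197001  0.07778319] [-3.14139917  0.00444005  2.97974057] 0.045155158277733747
shift [0.26 0.24 6.58] turn [-0.     0.004 -0.005]
837.5 [330. 252.] [671.7 -98.2] [29.6 33.2] 82.1
473.5 [326. 281.] [ 694.9 -100.4] [22.5 14.1] 80.5
93.5 [327. 240.] [667.4 -95.4] [21.8 10.2] 58.1
1.0 [334. 240.] [667.2 -90.1] [2.4 3.3] 55.7
```

Emit:
{"fn": "step_arm", "kwargs": {"increments": "0.2 0.24 1 0 0 0; 0 0 2 0 0 0; 0 0 1.7 0 0 0; 0 0 1 0 0 0; 0 0 0.5 0 0 0"}}

```text
time: 39.8
tool_pos: [0.6725, -0.0986, 0.0114]
ee_rot: [3.141, -0.002, 2.98]
wrist_force: [-1.0, -0.2, 0.7]
width: 0.0452
```

Emit:
{"fn": "step_arm", "kwargs": {"increments": "0 0 0.3 0 0 0; 0 0 0 0 0 0; 0 0 0 0 0 0"}}

```text
time: 40.1
tool_pos: [0.6739, -0.099, 0.0108]
ee_rot: [-3.142, 0.002, 2.98]
wrist_force: [0.4, -0.5, -0.3]
width: 0.0454
```

Emit:
{"fn": "step_arm", "kwargs": {"increments": "0 0 0 0 0 0; 0 0 0 0 0 0; 0 0 0 0 0 0; 0 0 0 0 0 0; 0 0 0 0 0 0", "claw": 1}}

```text
time: 40.6
tool_pos: [0.6736, -0.0989, 0.0104]
ee_rot: [3.141, 0.001, 2.98]
wrist_force: [-0.0, -0.1, 2.2]
width: 0.028
```

Emit:
{"fn": "step_arm", "kwargs": {"increments": "0 0 -0.4 0 0 0; 0 0 -1 0 0 0; 0 0 -2 0 0 0; 0 0 -3 0 0 0; 0 0 -3 0 0 0"}}

```text
time: 41.1
tool_pos: [0.6728, -0.0989, 0.1046]
ee_rot: [3.142, -0.001, 2.98]
wrist_force: [-0.1, 0.1, -1.2]
width: 0.0279
```

Emit:
{"fn": "step_arm", "kwargs": {"increments": "2 0 -2 0 0 0; 4 0 -1 0 0 0; 4 0 0 0 0 0; 4 0 0 0 0 0; 3 0 0 0 0 0"}}

```text
time: 41.6
tool_pos: [0.5034, -0.0712, 0.1346]
ee_rot: [-3.141, 0.0, 2.98]
wrist_force: [-0.0, -0.8, -0.8]
width: 0.0279
```

Emit:
{"fn": "step_arm", "kwargs": {"increments": "1 0 0 0 0 -0.066; 0 -3 0 0 0 -0.066; 0 -4.5 0 0 0 0; 0 -4.5 0 0 0 0; 0 -4.5 0 0 0 0"}}

```text
time: 42.1
tool_pos: [0.4885, -0.2362, 0.1348]
ee_rot: [-3.141, 0.001, 3.112]
wrist_force: [0.3, 0.0, -0.1]
width: 0.0276
```

Emit:
{"fn": "step_arm", "kwargs": {"increments": "0 -4.5 0 0 0 0; 0 -3 0 0 0 0; 0 -2 0 0 0 0; 0 0 0 0 0 0; 0 0 0 0 0 0"}}

```text
time: 42.6
tool_pos: [0.486, -0.329, 0.1339]
ee_rot: [3.14, -0.0, 3.112]
wrist_force: [0.3, 0.3, -1.5]
width: 0.0279
```

```bash
python3 - <<'E'
from h import *
o=get_obs();print(o['tool_pos'],o['ee_rot'],o['width']);z=o['tool_pos'][2]+.0175
im=save('wrist','w14.png');b,w,g=bw(im);b=box(b|w,270,150,370,400)
rects(im,b,lambda u,v:wz(u,v,z,o),4);gold(im,o);inc([.4895,-.3536,.06],3.112)
E
```

```text
[ 0.48595672 -0.32898807  0.13388544] [ 3.14038263e+00 -3.84152068e-06  3.11178315e+00] 0.02786886662805593
693.5 [326. 280.] [ 475.3 -325.7] [20.1 16.3] 87.8
596.5 [317. 343.] [ 509.  -329.7] [26.  11.3] 88.2
418.5 [359. 231.] [ 450.2 -309.5] [ 9.3 10.6] 89.6
354.0 [358. 252.] [ 460.6 -310. ] [ 8.9 10.4] 0.7
1140.5 [287. 239.] [ 493.7 -353.6] [22.1 46. ] 86.1
shift [-0.41 -2.51  7.39] turn [ 0.001 -0.     0.001]
```

Emit:
{"fn": "step_arm", "kwargs": {"increments": "-0.4 -2.5 1 0 0 0; 0 0 2.5 0 0 0; 0 0 2 0 0 0; 0 0 1.5 0 0 0; 0 0 1 0 0 0"}}

```text
time: 43.15
tool_pos: [0.4891, -0.3531, 0.0525]
ee_rot: [3.14, -0.001, 3.114]
wrist_force: [-0.4, 0.6, -1.0]
width: 0.0277
```

Emit:
{"fn": "step_arm", "kwargs": {"increments": "0 0 0 0 0 0; 0 0 0 0 0 0; 0 0 0 0 0 0"}}

```text
time: 43.45
tool_pos: [0.49, -0.3552, 0.0553]
ee_rot: [-3.14, 0.002, 3.112]
wrist_force: [0.6, -0.1, -0.8]
width: 0.0279
```

```bash
python3 - <<'E'
from h import *
inc([.4897,-.3536,.038],3.112)
E
```

```text
shift [0.04 0.16 1.73] turn [-0.002  0.002  0.   ]
```

Emit:
{"fn": "step_arm", "kwargs": {"increments": "0.03 0.13 0.5 0 0 0; 0 0 0.5 0 0 0; 0 0 0.4 0 0 0; 0 0 0.2 0 0 0; 0 0 0 0 0 0"}}

```text
time: 43.95
tool_pos: [0.4886, -0.3533, 0.0374]
ee_rot: [3.141, -0.001, 3.112]
wrist_force: [-0.3, 0.1, 0.9]
width: 0.0279
```

Emit:
{"fn": "step_arm", "kwargs": {"increments": "0 0 0 0 0 0; 0 0 0 0 0 0"}}

```text
time: 44.15
tool_pos: [0.489, -0.3536, 0.0379]
ee_rot: [-3.141, 0.0, 3.112]
wrist_force: [-0.4, -0.1, -1.2]
width: 0.028
```

Emit:
{"fn": "step_arm", "kwargs": {"increments": "0 0 0 0 0 0; 0 0 0 0 0 0; 0 0 0 0 0 0; 0 0 0 0 0 0; 0 0 -0.5 0 0 0", "claw": 0.15}}

```text
time: 44.65
tool_pos: [0.4884, -0.3531, 0.0422]
ee_rot: [3.14, -0.001, 3.112]
wrist_force: [-0.3, 0.9, -0.4]
width: 0.04
```

Emit:
{"fn": "step_arm", "kwargs": {"increments": "0 0 -2 0 0 0; 0 0 -3 0 0 0; 0 0 -4 0 0 0; 0 0 -3 0 0 0; 0 2 0 0 0 0"}}

```text
time: 45.15
tool_pos: [0.4916, -0.3368, 0.1694]
ee_rot: [-3.133, 0.009, 3.109]
wrist_force: [0.4, -0.8, 0.3]
width: 0.0404
```

Emit:
{"fn": "step_arm", "kwargs": {"increments": "0 4.5 0 0 0 0; 0 5 0 0 0 0; 0 5 0 0 0 0; 0 5 0 0 0 0; -1 5 0 0 0 0", "claw": -1}}

```text
time: 45.65
tool_pos: [0.5049, -0.087, 0.1619]
ee_rot: [3.141, -0.001, 3.112]
wrist_force: [0.7, -0.8, 0.3]
width: 0.0768
```

Emit:
{"fn": "step_arm", "kwargs": {"increments": "-1.5 4.5 0 0 0 0; -1 4 0 0 0 -0.02; -0.6 2.5 0 0 0 -0.019; 0 0 0 0 0 0; 0 0 0 0 0 0"}}

```text
time: 46.15
tool_pos: [0.5394, 0.0199, 0.1619]
ee_rot: [-3.141, -0.002, -3.131]
wrist_force: [-0.9, -1.8, -0.5]
width: 0.0941
```

```bash
python3 - <<'E'
from h import *
o=get_obs();print(o['tool_pos'],o['ee_rot'],o['width'])
im=save('wrist','w15.png');b,w,g=bw(im);z=.037
rects(im,cv2.morphologyEx(g.astype(np.uint8),cv2.MORPH_CLOSE,np.ones((9,9),np.uint8)),lambda u,v:wz(u,v,.038,o),1)
status()
im=np.load('pics/s%d.npy'%int((get_obs()['time']-.05)*10)) if 0 else None
E
ls -t pics | head -3
```

```text
[0.5394417  0.01992862 0.16186777] [-3.14125115e+00 -1.84476255e-03 -3.13092700e+00] 0.09406597419136442
158.0 [  8. 343.] [ 702.7 -392.6] [20.5 56.3] 5.8
packc
tray
1620.0 [312. 300.] [493.5  20.7] [101.9  63.6] 0.9
dock
402.0 [504. 302.] [ 493.5 -350.1] [36.6 50.4] 89.7
307.5 [473. 301.] [ 493.7 -291.1] [48.1 33.2] 0.9
300.5 [443. 300.] [ 495.1 -232.6] [27.2 50.5] 87.8
red
529.5 [494. 236.] [ 624.9 -339.5] [233.7  12.3] 88.4
s462.npy
s462.png
w15.npy
```

Emit:
{"fn": "step_arm", "kwargs": {"increments": "-0.2 0.15 3 0 0 0; 0 0 4 0 0 0; 0 0 3.5 0 0 0; 0 0 2 0 0 0; 0 0 1.5 0 0 0"}}

```text
time: 46.75
tool_pos: [0.5408, 0.0195, 0.0207]
ee_rot: [3.142, -0.003, -3.135]
wrist_force: [1.3, -0.2, 0.4]
width: 0.0939
```

Emit:
{"fn": "step_arm", "kwargs": {"increments": "0 0 0.8 0 0 0; 0 0 0 0 0 0; 0 0 0 0 0 0"}}

```text
time: 47.05
tool_pos: [0.5433, 0.0205, 0.0161]
ee_rot: [-3.141, 0.002, -3.133]
wrist_force: [0.7, 0.5, -0.5]
width: 0.0941
```

Emit:
{"fn": "step_arm", "kwargs": {"increments": "0 0 0 0 0 0; 0 0 0 0 0 0; 0 0 0 0 0 0; 0 0 0 0 0 0; 0 0 0 0 0 0", "claw": 1}}

```text
time: 47.55
tool_pos: [0.5425, 0.0211, 0.0152]
ee_rot: [3.141, 0.001, -3.132]
wrist_force: [-0.1, -1.0, 1.6]
width: 0.062
```

Emit:
{"fn": "step_arm", "kwargs": {"increments": "0 0 -0.4 0 0 0; 0 0 -0.6 0 0 0; 0.6 0 0 0 0 0; 1.5 0 0 0 0 0; 1.5 0 0 0 0 0"}}

```text
time: 48.05
tool_pos: [0.5055, 0.0205, 0.0247]
ee_rot: [3.142, -0.001, -3.132]
wrist_force: [-0.4, 0.6, -2.3]
width: 0.0616
```

Emit:
{"fn": "step_arm", "kwargs": {"increments": "1 0 0 0 0 0; 0.5 0 0 0 0 0; 0 0 0 0 0 0; 0 0 0.4 0 0 0; 0 0 0.4 0 0 0"}}

```text
time: 48.55
tool_pos: [0.492, 0.0203, 0.0168]
ee_rot: [3.142, 0.001, -3.132]
wrist_force: [-0.3, 0.1, -2.7]
width: 0.0617
```

Emit:
{"fn": "step_arm", "kwargs": {"increments": "0 0 0.2 0 0 0; 0 0 0 0 0 0; 0 0 0 0 0 0"}}

```text
time: 48.85
tool_pos: [0.4915, 0.0203, 0.0151]
ee_rot: [-3.142, 0.0, -3.132]
wrist_force: [-1.5, 0.2, 2.1]
width: 0.0619
```

Emit:
{"fn": "step_arm", "kwargs": {"increments": "0 0 0 0 0 0; 0 0 0 0 0 0; 0 0 0 0 0 0; 0 0 0 0 0 0; 0 0 -0.5 0 0 0", "claw": -1}}

```text
time: 49.35
tool_pos: [0.4906, 0.0204, 0.0192]
ee_rot: [3.141, -0.002, -3.132]
wrist_force: [-0.5, -0.3, -0.0]
width: 0.0938
```

Emit:
{"fn": "step_arm", "kwargs": {"increments": "0 0 -2.5 0 0 0; 0 0 -4 0 0 0; 0 0 -5 0 0 0; 0 0 -5 0 0 0; 0 0 -4 0 0 0"}}

```text
time: 49.85
tool_pos: [0.4917, 0.0203, 0.2287]
ee_rot: [-3.141, 0.004, -3.132]
wrist_force: [1.2, -0.1, 0.0]
width: 0.0937
```

Emit:
{"fn": "step_arm", "kwargs": {"increments": "-1 -2 -2 0 0 0; -2 -4 0 0 0 0; -2 -4.5 0 0 0 0; -2 -4.5 0 0 0 0; -2 -4.5 0 0 0 0", "claw": 1}}

```text
time: 50.35
tool_pos: [0.5837, -0.1755, 0.2454]
ee_rot: [-3.141, 0.001, -3.132]
wrist_force: [0.8, 0.8, 0.4]
width: 0.0576
```

Emit:
{"fn": "step_arm", "kwargs": {"increments": "-2 -4.5 0 0 0 0.019; -2 -4 0 0 0 0.02; -1.5 -3 0 0 0 0; 0 0 0 0 0 0; 0 0 0 0 0 0"}}

```text
time: 50.85
tool_pos: [0.6371, -0.2896, 0.2439]
ee_rot: [3.14, -0.001, 3.111]
wrist_force: [-0.6, 0.4, -0.6]
width: 0.0177
```

```bash
python3 - <<'E'
from h import *
o=get_obs();print(o['tool_pos'],o['ee_rot'],o['width'],o['time'])
h=np.array([.5524,-.2952,.052]);ex=np.array([np.cos(-.028),np.sin(-.028),0])
best=min(np.arange(1.7,2.2,.01),key=lambda t:abs(proj('top',h+.12*(-np.cos(t)*ex+np.sin(t)*np.array([0,0,1])))[1]-236))
p=h+.12*(-np.cos(best)*ex+np.sin(best)*np.array([0,0,1]));print(best,p,proj('top',p))
inc([.645,-.298,.146],3.112)
im=save('scene','sc2.png');hsv=cv2.cvtColor(im,cv2.COLOR_RGB2HSV)
m=((hsv[...,0]<6)|(hsv[...,0]>174))&(hsv[...,1]>150)
print(proj('scene',p));rects(im,box(m,40,180,300,400),lambda u,v:onz('scene',u,v,p[2]),2)
im=save('top','t5.png');b,w,g=bw(im)
rects(im,cv2.morphologyEx(box(g|b|w,250,220,400,400).astype(np.uint8),cv2.MORPH_CLOSE,np.ones((3,3),np.uint8)),lambda u,v:onz('top',u,v,.038),1)
E
```

```text
[ 0.63705916 -0.28964159  0.24389901] [ 3.14021975e+00 -1.37960613e-03  3.11080388e+00] 0.01772744383061538 50.85
1.9800000000000002 [ 0.60012675 -0.2965367   0.16209255] [493.24512459 235.75965283]
shift [-0.83 -0.82  9.79] turn [ 0.001 -0.001 -0.001]
[142.1447082  260.90268488]
625.0 [140. 261.] [ 599.7 -297.4] [207.4  16.8] 88.9
0.0 [288. 222.] [588.  -28.7] [0. 0.] 0.0
3219.5 [313. 302.] [491.2  19.3] [199.9  64.1] 0.5
```

Emit:
{"fn": "step_arm", "kwargs": {"increments": "-0.8 -0.8 1 0 0 0; 0 0 3 0 0 0; 0 0 3.3 0 0 0; 0 0 1.8 0 0 0; 0 0 0.5 0 0 0"}}

```text
time: 51.45
tool_pos: [0.6437, -0.2958, 0.1449]
ee_rot: [3.139, -0.005, 3.113]
wrist_force: [0.1, 0.9, -0.2]
width: 0.0003
```

Emit:
{"fn": "step_arm", "kwargs": {"increments": "0 0 0 0 0 0; 0 0 0 0 0 0; 0.7 0 0 0 0 0; 1 0 0 0 0 0; 1 0 0 0 0 0"}}

```text
time: 51.95
tool_pos: [0.6174, -0.2969, 0.1499]
ee_rot: [-3.141, 0.001, 3.112]
wrist_force: [-0.1, 0.2, -0.7]
width: 0.0002
```

Emit:
{"fn": "step_arm", "kwargs": {"increments": "1 0 0 0 0 0; 1 0 0 0 0 0; 1 0 0 0 0 0; 1 0 0 0 0 0; 1 0 0 0 0 0"}}

```text
time: 52.45
tool_pos: [0.5707, -0.2959, 0.1529]
ee_rot: [-3.138, 0.011, 3.113]
wrist_force: [5.9, -0.3, 4.3]
width: 0.0004
```

Emit:
{"fn": "step_arm", "kwargs": {"increments": "1 0 0.2 0 0 0; 1 0 0.2 0 0 0; 1 0 0.1 0 0 0; 1 0 0.2 0 0 0; 1 0 0.4 0 0 0"}}

```text
time: 52.95
tool_pos: [0.5195, -0.2945, 0.1403]
ee_rot: [-3.138, 0.008, 3.112]
wrist_force: [3.7, -0.3, 2.9]
width: 0.001
```

Emit:
{"fn": "step_arm", "kwargs": {"increments": "1 0 0.6 0 0 0; 1 0 0.7 0 0 0; 0.8 0 0.6 0 0 0; 0 0 0 0 0 0"}}

```text
time: 53.35
tool_pos: [0.4888, -0.293, 0.1186]
ee_rot: [-3.141, -0.0, 3.111]
wrist_force: [2.0, -1.3, 0.6]
width: 0.0003
```

Emit:
{"fn": "step_arm", "kwargs": {"increments": "-1 0 0 0 0 0; -0.5 0 -2 0 0 0; 0 0 -3 0 0 0; 0 0 -3 0 0 0; 0 0 0 0 0 0"}}

```text
time: 53.85
tool_pos: [0.507, -0.2944, 0.2035]
ee_rot: [-3.138, 0.006, 3.112]
wrist_force: [0.1, 0.5, 0.5]
width: 0.0003
```

```bash
cat >> h.py <<'E'
def clampangle():
    im=snapshot('scene');hsv=cv2.cvtColor(im,cv2.COLOR_RGB2HSV)
    m=box(((hsv[...,0]<6)|(hsv[...,0]>174))&(hsv[...,1]>150),20,180,300,420)
    c,_=cv2.findContours(m.astype(np.uint8),cv2.RETR_EXTERNAL,cv2.CHAIN_APPROX_NONE);k=np.vstack([q[:,0] for q in c if cv2.contourArea(q)>20])
    r=cv2.minAreaRect(k);print('red px',r)
    h=np.array([.5524,-.2952,.052]);ex=np.array([np.cos(-.028),np.sin(-.028),0]);Z=np.array([0,0,1])
    q=lambda t:h+.12*(-np.cos(t)*ex+np.sin(t)*Z)
    ts=np.arange(-.1,2.2,.005);b=min(ts,key=lambda t:np.linalg.norm(proj('scene',q(t))-r[0]));print('theta',b,q(b).round(4),proj('scene',q(b)))
E
python3 - <<'E'
from h import *
print(get_obs()['tool_pos']);clampangle()
E
```

```text
[ 0.50700936 -0.29435902  0.20351485]
red px ((137.5709686279297, 223.35081481933594), (5.429397106170654, 112.76185607910156), 78.56632232666016)
theta 1.035000000000001 [ 0.4912 -0.2935  0.1552] [138.95860321 223.93828613]
```

```bash
python3 - <<'E'
from h import *
im=snapshot('top');hsv=cv2.cvtColor(im,cv2.COLOR_RGB2HSV)
m=box(((hsv[...,0]<6)|(hsv[...,0]>174))&(hsv[...,1]>150),400,200,580,400)
c,_=cv2.findContours(m.astype(np.uint8),cv2.RETR_EXTERNAL,cv2.CHAIN_APPROX_NONE)
h=np.array([.5524,-.2952,.052]);ex=np.array([np.cos(-.028),np.sin(-.028),0]);ey=np.array([.028,1,0]);Z=np.array([0,0,1])
q=lambda t:h+.12*(-np.cos(t)*ex+np.sin(t)*Z)
for k in c:
    if cv2.contourArea(k)<8: continue
    u,v=k[:,0].mean(0)
    f=lambda t:min(np.linalg.norm(proj('top',q(t)+s*ey)-[u,v]) for s in np.arange(-.1,.1,.004))
    t=min(np.arange(0,2.2,.02),key=f);print(u,v,cv2.contourArea(k),t,q(t).round(4),f(t))
E
```

```text
Traceback (most recent call last):
  File "h.py", line 14, in proj
    K,e,M=cam(name);q=M.T@(np.array(p)-e);q=K@np.array([q[0],-q[1],-q[2]]);return q[:2]/q[2]
          ~~~^^^^^^
  File "h.py", line 8, in cam
    c=calibration(name);return np.array(c["camera_matrix"]),np.array(c["eye"]),rot(c["orientation"])
ValueError: time passes only in moves, steps and waits
```

```bash
sed -i 's/^def cam(name):/from functools import lru_cache\ncalibration=lru_cache(None)(calibration)\n@lru_cache(None)\ndef cam(name):/' h.py
cat >> h.py <<'E'
def topclamp():
    im=save('top','tc%d.png'%int(get_obs()['time']*10));hsv=cv2.cvtColor(im,cv2.COLOR_RGB2HSV)
    m=box(((hsv[...,0]<6)|(hsv[...,0]>174))&(hsv[...,1]>150),400,200,580,400)
    c,_=cv2.findContours(m.astype(np.uint8),cv2.RETR_EXTERNAL,cv2.CHAIN_APPROX_NONE)
    h=np.array([.5524,-.2952,.052]);ex=np.array([np.cos(-.028),np.sin(-.028),0]);ey=np.array([.028,1,0]);Z=np.array([0,0,1])
    q=lambda t:h+.12*(-np.cos(t)*ex+np.sin(t)*Z)
    for k in c:
        if cv2.contourArea(k)<8: continue
        u,v=k[:,0].mean(0)
        f=lambda t:min(np.linalg.norm(proj('top',q(t)+s*ey)-[u,v]) for s in np.arange(-.1,.1,.004))
        t=min(np.arange(-.1,2.2,.02),key=f);print(u,v,cv2.contourArea(k),round(t,3),q(t).round(4),round(f(t),2))
E
python3 - <<'E'
from h import *
topclamp()
E
```

```text
473.7751479289941 308.15976331360946 396.5 0.86 [ 0.4741 -0.293   0.1429] 0.63
```

Emit:
{"fn": "step_arm", "kwargs": {"increments": "1.5 0 0 0 0 0; 1.8 0.1 0 0 0 0; 0 0 2 0 0 0; 0 0 2 0 0 0; 0 0 0.5 0 0 0"}}

```text
time: 54.5
tool_pos: [0.4698, -0.2896, 0.1488]
ee_rot: [3.136, -0.008, 3.112]
wrist_force: [-0.2, 0.6, -0.2]
width: 0.0005
```

Emit:
{"fn": "step_arm", "kwargs": {"increments": "0 0 0 0 0 0; 0 0 0 0 0 0; 0 0 0 0 0 0"}}

```text
time: 54.8
tool_pos: [0.4726, -0.2916, 0.1548]
ee_rot: [-3.141, 0.001, 3.112]
wrist_force: [-0.1, 0.3, 0.2]
width: 0.0009
```

Emit:
{"fn": "step_arm", "kwargs": {"increments": "0 0 0.6 0 0 0; 0.5 0 0.8 0 0 0; 0.7 0 0.8 0 0 0; 0.5 0 0.8 0 0 0; 0.5 0 0.8 0 0 0"}}

```text
time: 55.3
tool_pos: [0.4476, -0.2915, 0.1183]
ee_rot: [-3.139, -0.004, 3.111]
wrist_force: [-8.6, 0.8, 10.3]
width: 0.0005
```

Emit:
{"fn": "step_arm", "kwargs": {"increments": "0.4 0 0.8 0 0 0; 0.4 0 0.8 0 0 0; 0.3 0 0.8 0 0 0; 0.3 0 0.8 0 0 0; 0 0 0 0 0 0"}}

```text
time: 55.8
tool_pos: [0.4351, -0.2908, 0.0837]
ee_rot: [-3.141, -0.001, 3.111]
wrist_force: [0.4, -0.3, -0.3]
width: 0.0005
```

```bash
python3 - <<'E'
from h import *
topclamp()
E
```

```text
438.98333333333335 330.18333333333334 129.0 0.22 [ 0.4353 -0.2919  0.0782] 0.25
```

Emit:
{"fn": "step_arm", "kwargs": {"increments": "0.1 0 0.6 0 0 0; 0.1 0 0.6 0 0 0; 0.05 0 0.6 0 0 0; 0 0 0.5 0 0 0; 0 0 0 0 0 0"}}

```text
time: 56.35
tool_pos: [0.433, -0.2902, 0.0608]
ee_rot: [-3.141, -0.001, 3.112]
wrist_force: [-0.7, -0.9, 2.0]
width: 0.0001
```

Emit:
{"fn": "step_arm", "kwargs": {"increments": "0 0 0.3 0 0 0; 0 0 0 0 0 0; 0 0 0 0 0 0"}}

```text
time: 56.65
tool_pos: [0.4333, -0.2903, 0.0589]
ee_rot: [-3.141, -0.001, 3.112]
wrist_force: [-4.9, 0.2, 7.1]
width: 0.0001
```

Emit:
{"fn": "step_arm", "kwargs": {"increments": "0 0 0.2 0 0 0; 0 0 0.2 0 0 0; 0 0 0 0 0 0"}}

```text
time: 56.95
tool_pos: [0.4335, -0.2904, 0.0585]
ee_rot: [-3.14, -0.0, 3.112]
wrist_force: [-9.5, 4.5, 21.0]
width: 0.0004
```

Emit:
{"fn": "step_arm", "kwargs": {"increments": "0 0 0.2 0 0 0; 0 0 0.1 0 0 0; 0 0 0 0 0 0"}}

```text
time: 57.25
tool_pos: [0.4336, -0.2905, 0.0581]
ee_rot: [-3.14, 0.001, 3.112]
wrist_force: [-13.1, 7.5, 33.5]
width: 0.0006
```

Emit:
{"fn": "step_arm", "kwargs": {"increments": "0 0 -0.7 0 0 0; 0 0 -1 0 0 0; 0 0 -3 0 0 0; 0 0 -4 0 0 0; 0 0 -4 0 0 0"}}

```text
time: 57.75
tool_pos: [0.4335, -0.2895, 0.1778]
ee_rot: [3.139, -0.001, 3.112]
wrist_force: [1.1, -0.1, 0.8]
width: 0.0003
```

Emit:
{"fn": "step_arm", "kwargs": {"increments": "2 2 -3 0 0 0; 3 4 -1 0 0 0; 3 4 0 0 0 0; 2 4 0 0 0 0; 0 0 0 0 0 0"}}

```text
time: 58.25
tool_pos: [0.3371, -0.1447, 0.218]
ee_rot: [3.141, 0.002, 3.116]
wrist_force: [-0.1, -0.7, 0.2]
width: 0.0007
```

```bash
python3 - <<'E'
from h import *
o=get_obs();print(o['tool_pos'],o['time']);topclamp();clampangle();status()
im=save('top','tf.png');im2=cv2.resize(im[215:385,60:540],None,fx=1.66,fy=1.66,interpolation=cv2.INTER_CUBIC)
s=snapshot('scene');s2=cv2.resize(s[215:340,60:480],(797,237))
cv2.imwrite('pics/fin.png',np.vstack([im2[:,:796],s2[:,:796]])[:,:,::-1])
E
```

```text
[ 0.33708011 -0.14469389  0.21796792] 58.25
476.25570776255705 333.689497716895 502.5 0.06 [ 0.4327 -0.2918  0.0592] 0.16
red px ((146.85850524902344, 242.6731414794922), (4.889012336730957, 101.41209411621094), 77.9052505493164)
theta 0.0200000000000001 [ 0.4325 -0.2918  0.0544] [148.95725001 242.0176021 ]
packc
tray
3184.5 [313. 302.] [491.2  18.8] [199.8  62.7] 1.2
dock
1562.0 [467. 300.] [ 494.2 -282.6] [174.4  61.6] 84.1
0.0 [425. 306.] [ 483.4 -197.3] [0. 0.] 0.0
0.0 [425. 318.] [ 461.5 -196.6] [ 0.  24.7] 88.0
red
494.5 [476. 334.] [ 432.6 -294.5] [204.6  11. ] 88.6
```

View pics/fin.png

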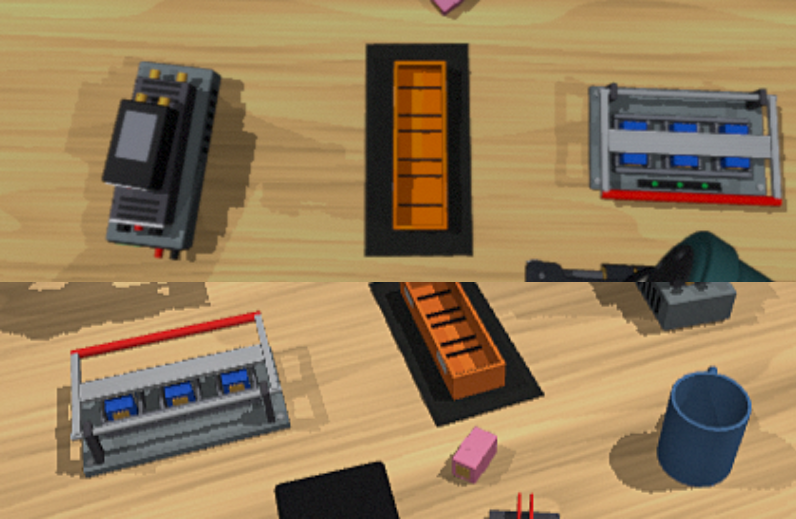

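```bash
python3 -c "
from bench import *
close_job();print(get_obs()['time'])"
```

```text
the job is handed in; nothing more can be done
the job is handed in; nothing more can be done
```

I finished the job and handed it in at about 58 s of the 208 s allowed; no verdict was reported.

**What I did**
- I lifted the tuner and meter together, parked them on the desk, and carried the tray with both packs to the middle of the mat. I then put the tuner and meter back on the power supply.
- I laid the two tray packs in bays 0 and 1 and the loose blue pack in bay 2, with the clamp open.
- I swung the clamp over and pressed it down until it stopped. The fingertip was at 58 mm under about 33 N, which puts the handle at about 52 mm (53 mm is fully down).
- Partway through, the tray was knocked about 52 mm along the mat. I noticed it in a picture and set it back before closing the clamp.

**Last checks**

| Item | Measured | Allowed |
|---|---|---|
| Tuner on the supply (checked right after placing, at 18.9 s) | within about 1 mm | 15 mm along, 12 mm across |
| Meter on the tuner (checked right after placing, at 18.9 s) | about 4 mm along, 2 mm across | 15 mm along, 12 mm across |
| Tray on the mat | about 2 mm along, 3 mm across, parallel | 28 mm along, 20 mm across |
| Packs | all three in their bays under the press bar in the last picture | within 6.5 mm of home |

- **Clamp angle:** the two cameras disagreed. The scene camera gave 0.02 rad and the top camera 0.06 rad, against a limit of 0.06. The top view hardly changes with angle near closed, so I trusted the scene camera and the hard stop felt at the handle.
- **Pack positions after pressing:** I did not measure these separately. Before the clamp closed, I released the packs within about 1 mm of the measured bay centres.
- **Bystanders:** the mug showed no visible movement in the last picture. The speaker and morse key were only partly in that view; I never went near the mug or key, and kept the gripper clear of the speaker when taking the loose pack.

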